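# Clip a capped test tube into a spring-clip holder and seat it on the sprung end pin

## Task

Take the capped test tube from the green cradle and press it down gently between the two pairs of steel spring fingers on the grey holder, round end towards the metal stop block but clear of its pin, until both pairs snap around the glass. Then slide the tube lengthways through the clips until its round end gently bears on the sprung rubber-tipped pin of the stop block, without ramming it, and let go, leaving the tube lying in both clips against the pin. Leave the eyepiece, the cover-glass box and the petri dish alone.

Things in the scene. Friction and masses are not known exactly. Their poses are not given: they have to be found in the camera images.
- tube: Loose rigid glass test tube, clear with a white paper band, 16 mm outside diameter, 35 g, with a ribbed blue screw cap 19 mm across and 20 mm long; 140 mm long overall. Origin on its axis, at mid length; its x axis runs along the tube towards the round glass end (round end at x = +70 mm; cap from x = -70 to -50 mm). It starts level in the cradle. Grip it across the glass near its origin, from above.
- tube_foot (a point): Extreme point of the tube's round glass end, on its axis (tube x = +70 mm).
- tube_cap (a point): Centre of the blue cap, on the tube's axis (tube x = -60 mm).
- holder: Fixed tube holder: grey base plate 164 x 56 x 8 mm (x = -58 to +106 mm of its frame) with two spring clips, each a pair of 10 mm wide steel fingers on a black pedestal, centred at x = -36 and +36 mm. Origin on the work surface under the middle between the clips; x runs level along the tube's seat to the stop block, z up. A seated tube lies along x at y = 0, axis 42 mm over the work surface.
- holder_seat (a point): Point midway between the clips on a seated tube's axis (holder x = 0, y = 0, 42 mm over the work surface). 60 mm of free space between the clips for a gripper, over the 8 mm plate. Fully seated, the tube lies on hard pedestals under the clips. Once clipped, it slides along x against a drag of 2 to 8 N.
- clip_far (a point): Centre of the +x clip on a seated tube's axis (holder x = +36 mm); the other clip is alike at x = -36 mm. The sprung finger tips end 56 mm over the work surface and first resist when the tube's axis is about 14 mm above its seat; pressing through both pairs takes about 10 to 18 N in all; past about 6 mm above the seat the fingers close over the tube.
- stop: Aluminium stop block fixed on the holder's +x end, 22 x 30 x 46 mm; origin under its middle, on the plate's top (holder x = 95 mm, z = 8 mm).
- stop_face (a point): Point on the stop block's face, on the seat's axis (holder x = 84 mm). From here a brass set screw carries a sprung pin with a black rubber tip 12 mm across, pointing to the clips. The tip lies at holder x = 70 mm plus or minus 6 mm: the screw's setting differs each time and is not measured; find it by feel. The pin yields from about 1 N to 10 N at its full 4 mm travel, where it is hard.
- cradle: Fixed green rest, base 110 x 50 x 4 mm, with two V blocks at x = -36 and +36 mm of its frame that carry the tube with its axis 36 mm over the work surface; between them is free space for fingers. Origin on the work surface under its middle; x along the tube.
- eyepiece: Bystander: loose black and white microscope eyepiece standing up, 35 mm across, 50 mm high, origin at the centre of its underside.
- cover_box: Bystander: loose small green and white cover-glass box, 32 x 34 x 18 mm, origin at the centre of its underside.
- petri_dish: Bystander: loose flat petri dish, 56 mm across, 13 mm high, origin at the centre of its underside.

How it is judged:
By the outcome, as a careful person would: the job done as asked, in the order asked, and still so for the second after the job is handed in, with the robot touching nothing.
It also fails if it takes over 67 s, if anything falls off the work surface, if the arm or the gripper's body presses on something with over 40 N, if the wrist force passes 120 N, or if a joint passes its speed limit or range.

## Robot

A 6-joint arm with a two-finger parallel gripper is mounted at the origin on a cart in front of the work surface, level with it; the furniture and walls round the work are solid. World frame = base frame: x ahead of the robot, y to its left, z up, the work surface at z = 0. Lengths are in mm, angles in rad, forces in N, time in s.
With the tool pointing down it reaches from about 350 to 725 mm from the base axis. Payload 6 kg.
Tool frame: the origin (TCP) lies between the finger pads; the fingertips stand 19 mm ahead of it and the grasp point (between the pads) is the TCP (nose_length is the distance from the TCP to the fingertips, in mm); z points along the fingers, x is the direction in which the jaws open and shut, and the axes are right-handed (so a half turn about z gives the same grasp; the last joint's range is limited). The gripper opens to 85 mm and grips with 20 to 120 N. Pads are 22 mm wide; open, the fingers measure 114 mm over their backs; the gripper's body (76 mm by 85 mm) begins 54 mm behind the grasp point. The pads swing forward as they close: fully open they stand 13 mm farther back than shut.
Start: joints at [-0.807, 0.04, 0.085, 0, -1.615, -0.334], TCP at [250.019, -545.402, 227.661] pointing down, gripper open.
Joint ranges: [-2.56, 2.56], [-1.29, 2.01], [-1.08, 1.49], [-3.29, 1.98], [-2.81, -0.18], [-2.99, 2.99]. Speed limits (rad/s): [2.57, 2.57, 3.01, 3.14, 3.14, 3.14].

## Interface

Orientations are given as [roll, pitch, yaw] about the fixed x, y, z axes, in that order (R = Rz(yaw) Ry(pitch) Rx(roll)).
In Python, from station import * gives the robot as it stands.
- The arm moves only by the shell command python3 -m creep 'ROWS' [OPENING] [FORCE]. ROWS is JSON, a list of rows, each an object with "translation": the shift along the tool's x, y, z in mm, a list of three; "roll": the turn about the tool's z in degrees. A call has 1 to 12 rows; each row is the pose to reach, as a shift and turn from the pose commanded when the call began, along the tool's axes at that moment; what a row does not reach only later rows make up. A row lasts 1/8 s, in which the tool goes at most 62.5 mm and 10.7 degrees, less where a joint would pass 70% of its speed; a pose out of reach is approached as far as the arm can. A call with a gripper value outside its range is refused whole. OPENING is the gripper's target within -1 to 1 (shut at 1, half-way at 0, fully open at -1), set as the call begins (- or left out, the last holds). The fingers move at their own pace and stop on an object; FORCE is the grip in N (left out, the last holds). Time passes only in rows, so rows that repeat a pose let the fingers close. It gives the time, the measured TCP pose, the force and the opening at its end, in the units of the state.
- get_state(): the state, without advancing time (a new reading comes with each control period).
- grab_frame(name): name is "scene" or "side" or "wrist"; returns a dict with "image" (480x640x3 uint8, blue, green, red), "camera_matrix" (3x3 intrinsics, pixels), "k1" (the pictures are not rectified: a ray, as slopes to the right and down, at radius r is drawn at 1 + k1 r^2 times it, then the intrinsics apply), "cam_to_world" (4x4, takes a point from camera to world coordinates); the wrist camera has in their place "tool_from_camera" (4x4, takes a point from camera to tool coordinates, whose origin is the TCP and whose axes are the tool frame's). Camera axes: x right, y up, looking along -z (the intrinsics and any distortion apply to the point x, -y, -z); pixel columns grow to the right and rows downward; lengths in mm; the calibration is good to about 2 mm. A picture is of the moment at which its call begins: read the wrist's pose just before it. There is no depth.
- finish_job(): hands the job in, once; it reports no verdict.
The state is a dict: "time": time; "joint_positions": joint angles; "dq": joint speeds; "joint_efforts": joint torques, N m; "eef_pos": TCP position; "orientation": TCP orientation; "contact_force": force on the tool from outside, world axes, zero at the start; "ft_torque": the same for the moment, N m; "gripper_width": finger opening in mm.
Only numpy, scipy, OpenCV 4.12 (cv2) and the standard library are available. Lean on these libraries where they do the work, as an engineer would, in place of code of your own. Each camera call takes 0.05 s, during which the arm holds its last target.

## Working session

There is one attempt and no reset: what is moved stays moved. The work goes in short steps, Python scripts to look and compute and a shell command to move; the robot and the scene stay as the last step left them, time stands still between calls to the robot, and variables do not carry over. Pictures are saved under pics/ and viewed, and the job is handed in when it is done.

```bash
mkdir -p pics; ls; python3 - <<'E'
from station import *
import cv2
s=get_state();print(s)
for n in("scene","side","wrist"):
    f=grab_frame(n);cv2.imwrite(f"pics/{n}0.png",f["image"])
    print(n,f["camera_matrix"],f["k1"],f.get("cam_to_world",f.get("tool_from_camera")))
E
```

```text
pics
{'time': 0.0, 'joint_positions': array([-8.07317521e-01,  4.08076926e-02,  8.37981624e-02, -4.78193945e-04,
       -1.61552722e+00, -3.33681046e-01]), 'dq': array([ 0.00080557,  0.00034505, -0.00148053,  0.00046979, -0.00082111,
        0.00230858]), 'joint_efforts': array([-6.31630264e-04, -3.68212223e+01,  3.47399247e+01,  6.93218708e+00,
       -5.46537194e-03, -9.25819421e-09]), 'eef_pos': array([ 249.9311551 , -545.08306751,  226.67141217]), 'orientation': array([-3.14147403e+00, -1.80089600e-03,  2.00061495e+00]), 'contact_force': array([ 0.69497656,  0.44000151, -0.11686418]), 'ft_torque': array([ 0.01824123,  0.04284828, -0.03658667]), 'gripper_width': 85.4291606005227}
scene [[528.54143188   0.         321.49061918]
 [  0.         528.54143188 234.52887309]
 [  0.           0.           1.        ]] -0.16109559294956152 [[-9.03531701e-01  3.31305794e-01 -2.71784722e-01  2.88051258e+02]
 [-4.28482151e-01 -6.89922531e-01  5.83446610e-01  7.88632300e+02]
 [ 5.78883922e-03  6.43617411e-01  7.65325498e-01  8.13687777e+02]
 [ 0.00000000e+00  0.00000000e+00  0.00000000e+00  1.
[... 158 characters left out ...]
84200773 [[ 8.80572943e-01 -3.73077272e-01  2.92240724e-01  8.45964610e+02]
 [ 4.73699016e-01  7.11331482e-01 -5.19246343e-01 -2.35645302e+02]
 [-1.41610183e-02  5.95668424e-01  8.03105593e-01  8.14226534e+02]
 [ 0.00000000e+00  0.00000000e+00  0.00000000e+00  1.00000000e+00]]
wrist [[387.42839186   0.         314.19993935]
 [  0.         387.42839186 242.81780207]
 [  0.           0.           1.        ]] -0.03623202274621808 [[ 9.99999280e-01 -9.70729066e-04 -7.04931936e-04 -2.23937778e-01]
 [-1.13275426e-03 -9.57532041e-01 -2.88324656e-01 -7.56517044e+01]
 [-3.95109792e-04  2.88325247e-01 -9.57532452e-01 -1.45933912e+02]
 [ 0.00000000e+00  0.00000000e+00  0.00000000e+00  1.00000000e+00]]
```

View pics/scene0.png

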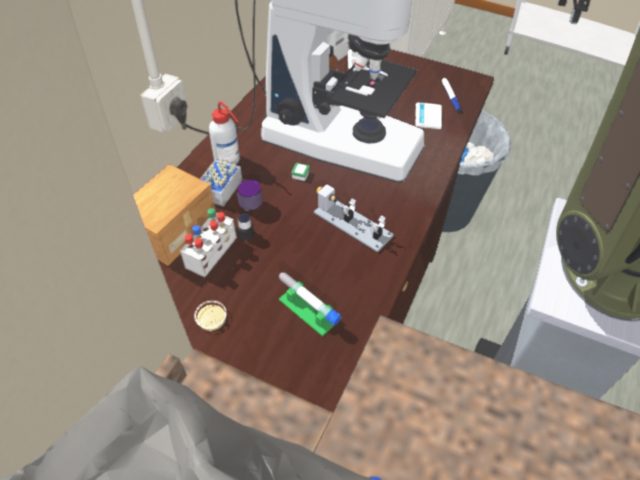

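View pics/side0.png

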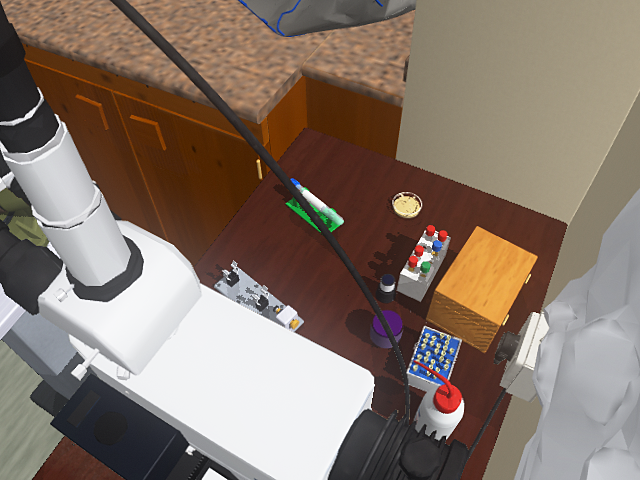

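View pics/wrist0.png

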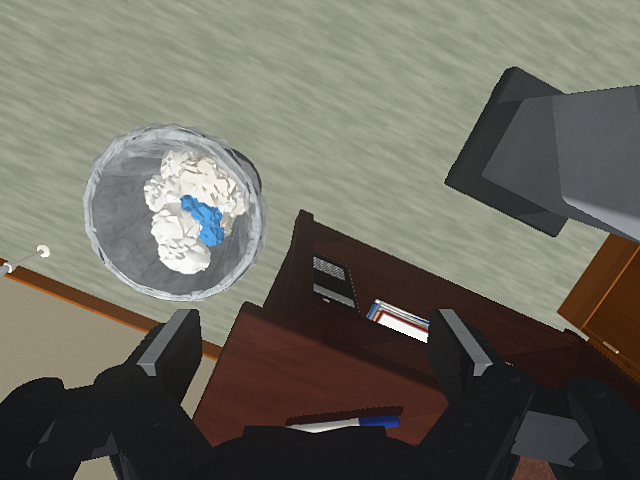

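The scene view shows the cradle and tube at about (310,300), with the cap at (333,316) and the round end at (284,279). The holder is at about (353,220), with its stop block at (326,198). I'll write ray helpers and view enlargements.

```bash
cat > h.py <<'E'
import numpy as np, cv2
from station import *
from scipy.spatial.transform import Rotation as R
def T_of(f,s=None):
    if "cam_to_world" in f: return np.array(f["cam_to_world"])
    T=np.eye(4);T[:3,:3]=R.from_euler('xyz',s["orientation"]).as_matrix();T[:3,3]=s["eef_pos"]
    return T@np.array(f["tool_from_camera"])
def ray(f,T,uv):
    k=f["camera_matrix"];d=cv2.undistortPoints(np.array([[uv]],float),np.array(k),np.array([f["k1"],0,0,0.]))[0,0]
    v=T[:3,:3]@np.array([d[0],-d[1],-1.]);return T[:3,3],v/np.linalg.norm(v)
def onz(f,T,uv,z):
    o,v=ray(f,T,uv);return o+v*(z-o[2])/v[2]
def proj(f,T,p):
    c=np.linalg.inv(T)@np.append(p,1.);x,y=c[0]/-c[2],-c[1]/-c[2];r=1+f["k1"]*(x*x+y*y)
    k=f["camera_matrix"];return np.array([k[0][0]*x*r+k[0][2],k[1][1]*y*r+k[1][2]])
E
python3 - <<'E'
from h import *
f=grab_frame("scene");T=T_of(f);i=f["image"]
cv2.imwrite("pics/c1.png",cv2.resize(i[170:340,260:410],None,fx=5,fy=5,interpolation=2)[:600*2:1][:850])
a=cv2.resize(i[180:255,305:400],None,fx=8,fy=8,interpolation=2);cv2.imwrite("pics/c_h.png",a)
a=cv2.resize(i[265:340,270:350],None,fx=8,fy=8,interpolation=2);cv2.imwrite("pics/c_t.png",a)
g=grab_frame("side")["image"]
cv2.imwrite("pics/c_s.png",cv2.resize(g[170:340,205:355],None,fx=3.5,fy=3.5,interpolation=2))
for n,uv,z in(("foot",(284,279),36),("cap",(333,316),36),("stop",(326,198),54),("hnear",(390,238),8)): print(n,onz(f,T,uv,z))
E
```

```text
foot [580.22540626 319.33358517  36.        ]
cap [468.58989435 351.54549931  36.        ]
stop [590.53681645 119.52019819  54.        ]
hnear [447.51702929 123.59887702   8.        ]
```

View pics/c_h.png

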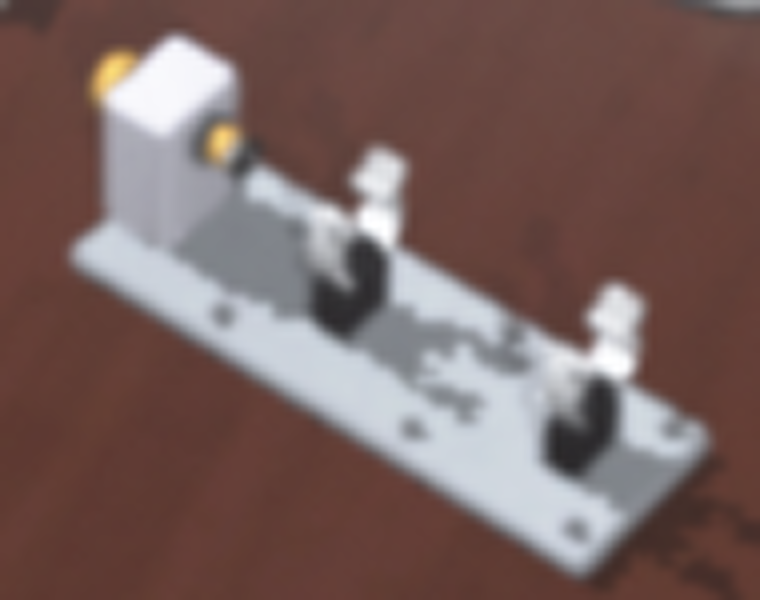

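View pics/c_t.png

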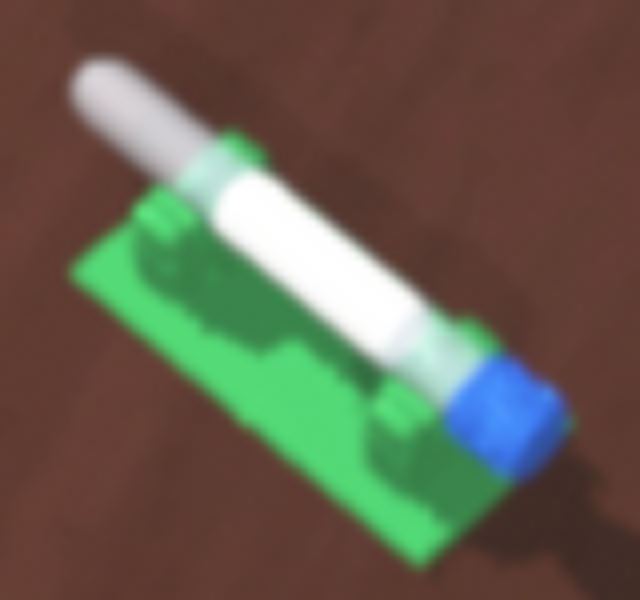

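View pics/c_s.png

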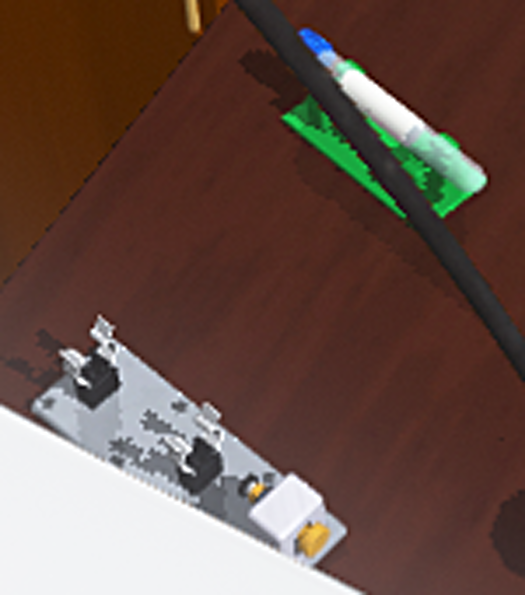

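```bash
python3 - <<'E'
from h import *
f=grab_frame("scene");T=T_of(f)
t=lambda x,y:(270+(x+.5)/8-.5,265+(y+.5)/8-.5)
h=lambda x,y:(305+(x+.5)/8-.5,180+(y+.5)/8-.5)
P={}
for n,uv,z in(("footc",t(103,90),36),("band1",t(232,195),36),("band2",t(400,335),36),("capc",t(508,415),36),
 ("pl_far_corner",h(70,255),8),("pl_near_left",h(580,575),8),("pl_near_right",h(710,440),8),
 ("stoptop a",h(105,100),54),("stoptop b",h(175,38),54),("stoptop c",h(238,75),54),("stoptop d",h(165,135),54),("tip",h(245,155),42),
 ("clipfarL",h(330,225),54),("clipfarR",h(385,155),56),("clipnL",h(565,370),54),("clipnR",h(620,295),56),
 ("micro1",(262,135),0),("micro2",(408,174),0),("microtop2",(412,160),40),("microarm",(268,75),200),("crad1",t(70,270),4),("crad2",t(420,565),4),("crad3",t(515,490),4)):
    P[n]=onz(f,T,uv,z);print(n,P[n].round(1))
def yaw(a,b): d=b-a;return np.degrees(np.arctan2(d[1],d[0]))
print("tube yaw",yaw(P["capc"],P["footc"]),yaw(P["band2"],P["band1"]),"holder",yaw(P["pl_near_left"],P["pl_far_corner"]), "cradle",yaw(P["crad2"],P["crad1"]))
E
```

```text
footc [586.1 314.3  36. ]
band1 [546.9 327.2  36. ]
band2 [497.6 344.1  36. ]
capc [468.1 352.3  36. ]
pl_far_corner [616.2 125.4   8. ]
pl_near_left [458.3 166.5   8. ]
pl_near_right [444.7 112.3   8. ]
stoptop a [612.7 111.7  54. ]
stoptop b [606.2  83.9  54. ]
stoptop c [586.2  89.1  54. ]
stoptop d [593.8 116.3  54. ]
tip [577.4 103.3  42. ]
clipfarL [544.3 126.6  54. ]
clipfarR [540.8 100.6  56. ]
clipnL [474.7 145.5  54. ]
clipnR [471.1 118.9  56. ]
micro1 [840.6 -52.8   0. ]
micro2 [478.  -76.2   0. ]
microtop2 [475.4 -80.1  40. ]
microarm [791.8 -22.5 200. ]
crad1 [581.4 342.6   4. ]
crad2 [477. 377.   4.]
crad3 [466.2 351.1   4. ]
tube yaw -17.840293353823228 -18.89978942675227 holder -14.595591384018636 cradle -18.227191096706882
```

```bash
python3 - <<'E'
from h import *
f=grab_frame("scene");T=T_of(f);g=grab_frame("side");G=T_of(g)
for p in((0,0,0),(0,0,300),(250,-545,227),(350,-50,227),(507,124,42)): print(p,proj(f,T,p).round(),proj(g,G,p).round())
for uv in((5,30),(35,130),(60,180),(100,250),(200,370)):
  print(uv,[onz(g,G,uv,z).round().tolist() for z in(150,250,350,450)])
for uv in((493,75),(435,260),(333,410)):print(onz(f,T,uv,0).round())
for uv in((405,40),(410,5),(300,10)):print(uv,[onz(f,T,uv,z).round().tolist() for z in(150,250,350,450)])
E
```

```text
(0, 0, 0) [616. 272.] [ -1. 237.]
(0, 0, 300) [687. 162.] [-82. 124.]
(250, -545, 227) [565.  20.] [-189.  501.]
(350, -50, 227) [483. 115.] [ 62. 261.]
(507, 124, 42) [363. 217.] [245. 284.]
(5, 30) [[-333.0, 387.0, 150.0], [-155.0, 293.0, 250.0], [22.0, 199.0, 350.0], [200.0, 106.0, 450.0]]
(35, 130) [[20.0, 168.0, 150.0], [144.0, 107.0, 250.0], [269.0, 46.0, 350.0], [393.0, -14.0, 450.0]]
(60, 180) [[161.0, 97.0, 150.0], [264.0, 47.0, 250.0], [367.0, -3.0, 350.0], [470.0, -53.0, 450.0]]
(100, 250) [[325.0, 19.0, 150.0], [404.0, -20.0, 250.0], [482.0, -58.0, 350.0], [560.0, -96.0, 450.0]]
(200, 370) [[573.0, -65.0, 150.0], [614.0, -91.0, 250.0], [655.0, -117.0, 350.0], [696.0, -142.0, 450.0]]
[ 392. -576.    0.]
[350. 131.   0.]
[404. 491.   0.]
(405, 40) [[607.0, -376.0, 150.0], [559.0, -201.0, 250.0], [511.0, -25.0, 350.0], [463.0, 150.0, 450.0]]
(410, 5) [[658.0, -569.0, 150.0], [602.0, -364.0, 250.0], [546.0, -160.0, 350.0], [491.0, 45.0, 450.0]]
(300, 10) [[913.0, -403.0, 150.0], [819.0, -224.0, 250.0], [725.0, -44.0, 350.0], [630.0, 135.0, 450.0]]
```

```bash
python3 - <<'E'
from h import *
f=grab_frame("scene");T=T_of(f);g=grab_frame("side");G=T_of(g)
for uv in((5,30),(35,130),(60,180),(110,270),(200,290),(120,230)):
  for z in range(200,700,10):
    p=onz(g,G,uv,z); q=proj(f,T,p)
    if q[1]<0: print(uv,z,p.round(),q.round()); break
a=f["image"];b=g["image"]
cv2.imwrite("pics/d1.png",cv2.resize(a[0:180,230:500],None,fx=2.9,fy=2.9))
cv2.imwrite("pics/d2.png",cv2.resize(b[0:400,0:400],None,fx=1.5,fy=1.5))
E
```

```text
(5, 30) 510 [306.  49. 510.] [541.  -1.]
(35, 130) 460 [405. -20. 460.] [476.  -4.]
(60, 180) 440 [460. -48. 440.] [445.  -7.]
(110, 270) 400 [545. -90. 400.] [401.  -5.]
(200, 290) 390 [627. -63. 390.] [353.  -4.]
(120, 230) 410 [531. -54. 410.] [403.  -1.]
```

View pics/d2.png

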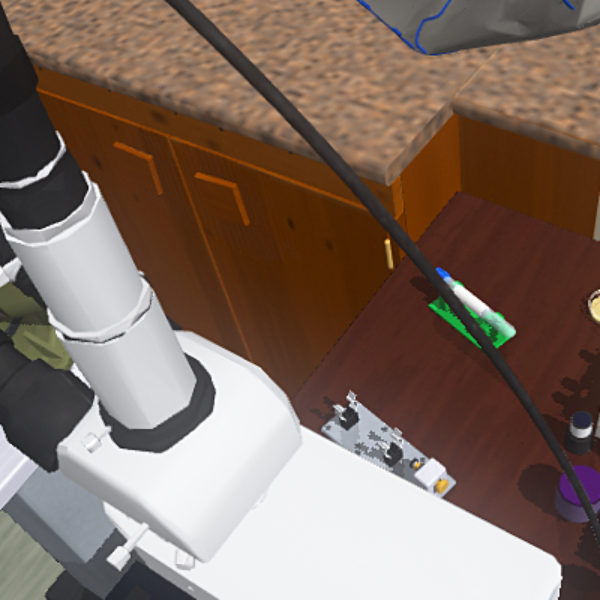

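View pics/d1.png

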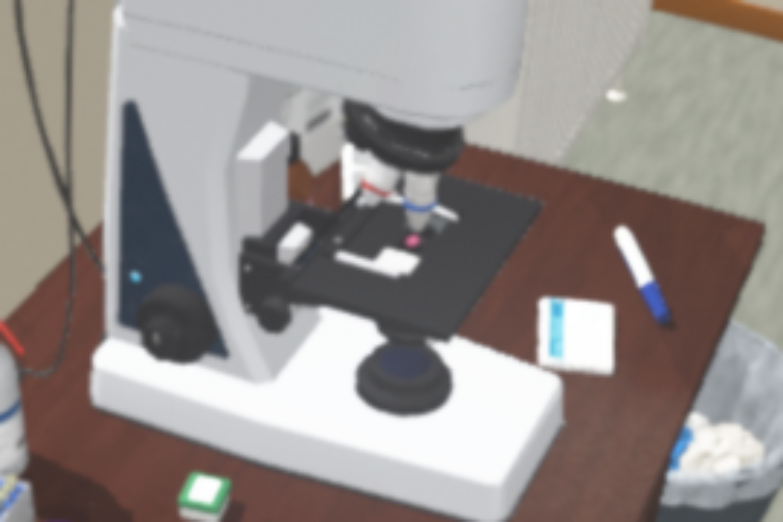

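```bash
python3 - <<'E'
from h import *
f=grab_frame("scene");T=T_of(f);g=grab_frame("side");G=T_of(g)
def tri(a,b):
    o,v=ray(f,T,a);p,w=ray(g,G,b)
    s=np.linalg.lstsq(np.c_[v,-w],p-o,rcond=None)[0];A=o+v*s[0];B=p+w*s[1];return ((A+B)/2).round(1),np.linalg.norm(A-B).round(1)
print("counter corner",tri((384,319),(302,72)),tri((384,319),(262,112)))
s=get_state()
Rm=R.from_euler('xyz',s["orientation"]).as_matrix()
for p in((300,-300,227),(350,-120,227),(385,110,227),(500,320,227),(526.2,333.6,200)):
    print(p,(Rm.T@(np.array(p)-[250,-545.4,227.7])).round(1))
E
```

```text
counter corner (array([397.5, 447.7, 217.1]), np.float64(75.4)) (array([377.7, 393.4, 152.4]), np.float64(12.2))
(300, -300, 227) [202.3 147.7   0.7]
(350, -120, 227) [345.1 268.1   0.7]
(385, 110, 227) [539.6 395.8   0.7]
(500, 320, 227) [682.5 587.8   0.7]
(526.2, 333.6, 200) [684.  617.3  27.7]
```

```bash
python3 -m creep '[{"translation":[50,37,0],"roll":0},{"translation":[100,73,0],"roll":0},{"translation":[150,110,0],"roll":0},{"translation":[200,147,0],"roll":0},{"translation":[245,182,0],"roll":0},{"translation":[295,226,0],"roll":0},{"translation":[345,268,0],"roll":0},{"translation":[394,300,0],"roll":0},{"translation":[443,332,0],"roll":0},{"translation":[492,364,0],"roll":0},{"translation":[540,396,0],"roll":0}]'
```

```text
time: 1.98
eef_pos: [384.8, 112.7, 228.3]
orientation: [3.14, -0.001, 2.002]
contact_force: [0.8, -0.5, 0.2]
gripper_width: 85.3
```

```bash
python3 -m creep '[{"translation":[29,44,0],"roll":8},{"translation":[58,88,0],"roll":16},{"translation":[87,132,0],"roll":25},{"translation":[116,177,0],"roll":34},{"translation":[144,221,0],"roll":43},{"translation":[144,221,20],"roll":43},{"translation":[144,221,40],"roll":43},{"translation":[144,221,40],"roll":43}]'
python3 - <<'E'
from h import *
s=get_state();f=grab_frame("wrist");cv2.imwrite("pics/w1.png",f["image"]);np.save("w1.npy",[s["eef_pos"],s["orientation"]])
print(s["eef_pos"],s["orientation"],s["joint_positions"].round(2))
E
```

```text
time: 2.98
eef_pos: [525.1, 332.6, 185.9]
orientation: [-3.14, 0.003, 1.25]
contact_force: [-0.2, 0.1, 0.7]
gripper_width: 85.0
[525.081949   332.59238164 185.90703012] [-3.13999529e+00  2.51675570e-03  1.25008539e+00] [ 0.89  0.1   0.07 -0.   -1.55 -2.78]
```

View pics/w1.png

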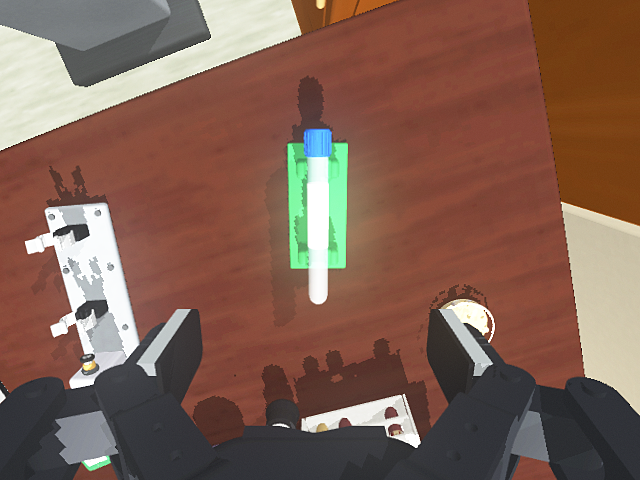

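```bash
python3 - <<'E'
from h import *
s=get_state();f=grab_frame("wrist");T=T_of(f,s);i=f["image"]
hsv=cv2.cvtColor(i,cv2.COLOR_BGR2HSV)
m=cv2.inRange(hsv,(100,150,80),(125,255,255));m[:110]=0;m[170:]=0
ys,xs=np.nonzero(m);print("cap",xs.min(),xs.max(),ys.min(),ys.max(),xs.mean(),ys.mean())
for r in (175,195,215,235,245,275,285,295,300,304):
    print(r,[tuple(int(a) for a in p) for p in i[r,304:333:2]][:15] if r in(285,) else "", np.nonzero((i[r,295:345].min(1)>150))[0][[0,-1]]+295 if (i[r,295:345].min(1)>150).any() else None)
print([tuple(map(int,p)) for p in i[296:310,318]])
cc=onz(f,T,(xs.mean(),ys.mean()),36+0)
foot=onz(f,T,(318,303.5),36)
print(cc,foot)
# holder points from wrist
for n,uv,z in(("pl_a",(45,207),8),("pl_b",(104,203),8),("hole",(50,216),8)):print(n,onz(f,T,uv,z).round(1))
E
```

```text
cap 303 330 128 155 315.9010339734121 140.93796159527326
175  [307 327]
195  [306 327]
215  [306 327]
235  [307 334]
245  [307 326]
275  [308 326]
285 [(73, 93, 133), (69, 92, 135), (190, 197, 201), (224, 230, 233), (240, 243, 244), (247, 248, 249), (251, 252, 252), (252, 252, 253), (250, 251, 252), (248, 249, 250), (243, 244, 246), (203, 211, 222), (72, 95, 142), (78, 99, 144), (81, 101, 146)] [308 326]
295  [309 325]
300  [312 322]
304  None
[(252, 252, 253), (251, 252, 252), (251, 251, 252), (251, 251, 252), (255, 255, 255), (255, 255, 255), (161, 169, 192), (52, 75, 127), (67, 86, 135), (69, 87, 139), (68, 87, 139), (69, 87, 138), (70, 88, 140), (68, 86, 138)]
[464.12740379 352.8196385   36.        ] [590.69736873 312.96134114  36.        ]
pl_a [442.5 112.1   8. ]
pl_b [456.1 163.5   8. ]
hole [451.1 112.3   8. ]
```

```bash
python3 -m creep '[{"translation":[1,-0.5,40],"roll":0},{"translation":[1,-0.5,80],"roll":0},{"translation":[1,-0.5,80],"roll":0},{"translation":[1,-0.5,80],"roll":0}]' -0.2 80
python3 - <<'E'
from h import *
s=get_state();f=grab_frame("wrist");cv2.imwrite("pics/w2.png",f["image"]);T=T_of(f,s)
print(s["eef_pos"],s["orientation"],s["gripper_width"],s["dq"].round(4))
Rm=R.from_euler('xyz',s["orientation"]).as_matrix()
print(proj(f,T,s["eef_pos"]+Rm@[0,0,s["eef_pos"][2]-36.]))
E
```

```text
time: 3.58
eef_pos: [526.8, 335.0, 110.9]
orientation: [3.139, -0.003, 1.25]
contact_force: [-0.3, 0.2, 1.7]
gripper_width: 51.3
[526.78482764 334.97468858 110.9285302 ] [ 3.13901652e+00 -3.02137058e-03  1.25025832e+00] 51.29672131406654 [ 0.0009 -0.0063  0.0178 -0.0012  0.005   0.0004]
[316.75935586 256.28782211]
```

View pics/w2.png

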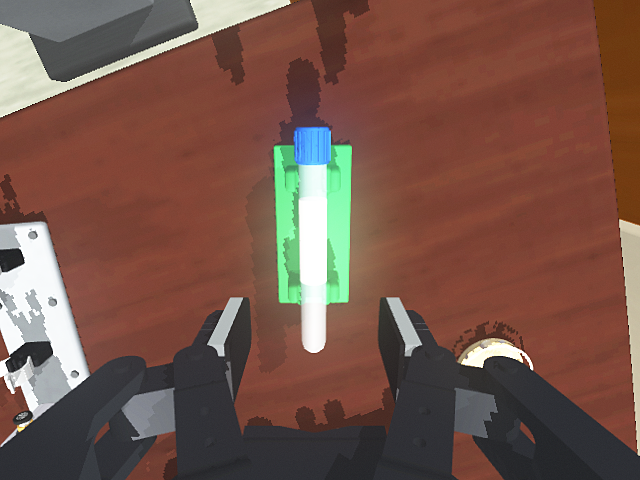

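```bash
python3 - <<'E'
from h import *
s=get_state();f=grab_frame("wrist");T=T_of(f,s)
Rm=R.from_euler('xyz',s["orientation"]).as_matrix()
for n,uv,z in(("foot",(314,352.5),36),("capfrontedge",(312.5,163.5),45),("mid",(313,250),36),("padL",(238,298),50),("padR",(391,298),50)):
    p=onz(f,T,uv,z);print(n,p.round(1),(Rm.T@(p-s["eef_pos"])).round(1))
print(s["eef_pos"])
E
```

```text
foot [589.9 313.   36. ] [-1.6 66.6 75.4]
capfrontedge [473.4 350.6  45. ] [ -2.5 -55.8  66.1]
mid [522.8 334.6  36. ] [-2.3 -3.9 75.2]
padL [532.7 285.1  50. ] [-46.   21.1  61.1]
padR [560.9 370.   50. ] [43.4 21.2 61.5]
[526.91020958 335.27585054 111.25036773]
```

```bash
python3 -m creep '[{"translation":[-1.5,-3.5,35],"roll":-0.5},{"translation":[-1.5,-3.5,60],"roll":-0.5},{"translation":[-1.5,-3.5,75],"roll":-0.5},{"translation":[-1.5,-3.5,75],"roll":-0.5},{"translation":[-1.5,-3.5,75],"roll":-0.5}]'
python3 - <<'E'
from h import *
s=get_state();f=grab_frame("wrist");cv2.imwrite("pics/w3.png",f["image"])
print(s["eef_pos"],s["orientation"],s["contact_force"])
E
```

```text
time: 4.3
eef_pos: [522.7, 334.9, 34.5]
orientation: [3.14, -0.002, 1.259]
contact_force: [0.4, -0.5, 0.8]
gripper_width: 51.1
[522.74375688 334.86325563  34.48441661] [ 3.14020126e+00 -1.97590980e-03  1.25898763e+00] [ 0.38230852 -0.49553202  0.75642775]
```

View pics/w3.png

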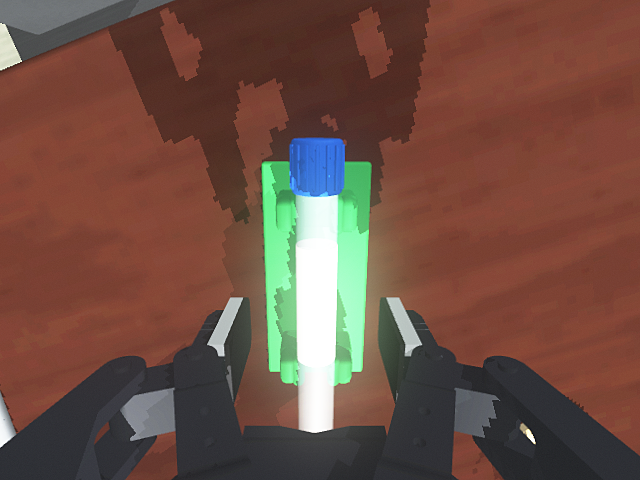

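```bash
python3 -m creep '[{"translation":[0,0,0],"roll":0},{"translation":[0,0,0],"roll":0},{"translation":[0,0,0],"roll":0},{"translation":[0,0,0],"roll":0},{"translation":[0,0,0],"roll":0},{"translation":[0,0,0],"roll":0}]' 1 80
python3 - <<'E'
from h import *
s=get_state();f=grab_frame("wrist");cv2.imwrite("pics/w4.png",f["image"]);T=T_of(f,s)
Rm=R.from_euler('xyz',s["orientation"]).as_matrix()
print(s["eef_pos"],s["orientation"],s["contact_force"],s["gripper_width"])
for d in(-70,-50,-36,0,36):print(d,proj(f,T,s["eef_pos"]+Rm@[0,d,0.]).round(1))
E
```

```text
time: 5.1
eef_pos: [522.7, 335.5, 33.9]
orientation: [3.14, -0.003, 1.259]
contact_force: [0.6, 4.8, 3.4]
gripper_width: 10.6
[522.68700243 335.52499462  33.9383357 ] [ 3.1402208  -0.00325687  1.25934812] [0.5689089 4.7727061 3.3609148] 10.558990981725143
-70 [318.7 140.6]
-50 [318.5 194.9]
-36 [318.4 230.5]
0 [318. 314.]
36 [317.6 386.9]
```

View pics/w4.png

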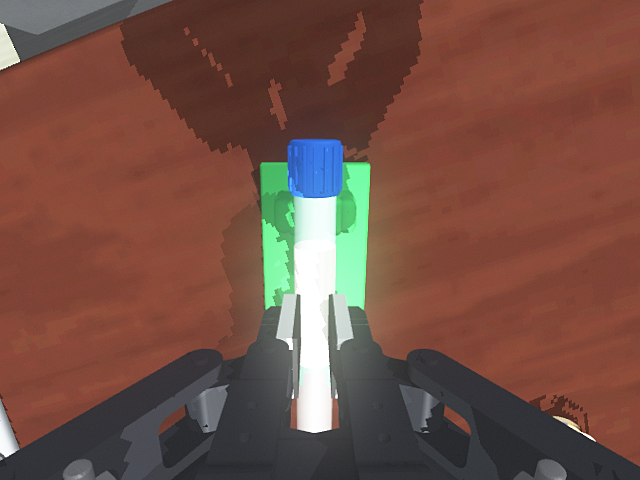

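```bash
python3 -m creep '[{"translation":[0,0,-3],"roll":0},{"translation":[0,0,-10],"roll":0},{"translation":[0,0,-25],"roll":0},{"translation":[0,0,-50],"roll":0},{"translation":[0,0,-80],"roll":0},{"translation":[0,0,-100],"roll":0},{"translation":[0,0,-100],"roll":0}]'
python3 - <<'E'
from h import *
s=get_state();f=grab_frame("wrist");cv2.imwrite("pics/w5.png",f["image"]);T=T_of(f,s)
Rm=R.from_euler('xyz',s["orientation"]).as_matrix()
print(s["eef_pos"],s["orientation"],s["contact_force"],s["gripper_width"])
for d in(-70,-50,-36,0,36):print(d,proj(f,T,s["eef_pos"]+Rm@[0,d,0.]).round(1))
g=grab_frame("side");cv2.imwrite("pics/s5.png",g["image"])
# holder relative
o=np.array([507.7,124.5,42]);print((Rm.T@(o-s["eef_pos"])).round(1))
E
```

```text
time: 6.02
eef_pos: [522.6, 334.8, 134.8]
orientation: [3.14, -0.003, 1.259]
contact_force: [-0.2, 0.7, -0.3]
gripper_width: 10.7
[522.57415658 334.7606451  134.84544938] [ 3.14015571e+00 -2.93214189e-03  1.25877312e+00] [-0.1819743   0.66827976 -0.32196225] 10.680837058006707
-70 [318.7 140.6]
-50 [318.5 194.9]
-36 [318.4 230.5]
0 [318. 314.]
36 [317.7 386.9]
[-204.9   50.3   92.3]
```

View pics/w5.png

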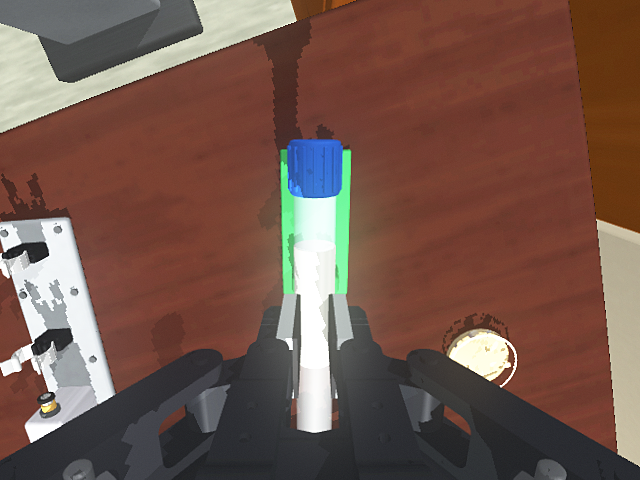

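View pics/s5.png

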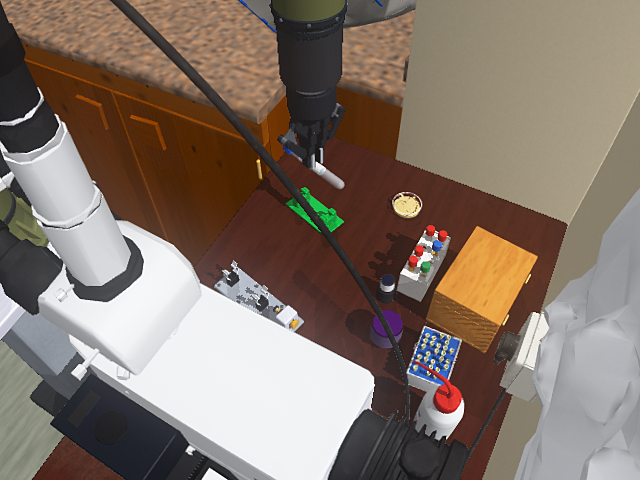

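```bash
python3 -m creep '[{"translation":[-25,7,0],"roll":0},{"translation":[-60,17,0],"roll":-1},{"translation":[-95,27,0],"roll":-2},{"translation":[-125,36,0],"roll":-3.3},{"translation":[-135,38,0],"roll":-3.3},{"translation":[-135,38,0],"roll":-3.3},{"translation":[-135,38,0],"roll":-3.3}]'
python3 - <<'E'
from h import *
s=get_state();f=grab_frame("wrist");cv2.imwrite("pics/w6.png",f["image"]);np.savez("w6.npz",p=s["eef_pos"],o=s["orientation"])
print(s["eef_pos"],s["orientation"],s["contact_force"],s["gripper_width"])
g=grab_frame("scene");cv2.imwrite("pics/c6.png",cv2.resize(g["image"][140:300,270:440],None,fx=4,fy=3.75,interpolation=2))
E
```

```text
time: 7.0
eef_pos: [516.5, 194.8, 132.1]
orientation: [-3.141, 0.0, 1.317]
contact_force: [0.2, 1.0, -1.0]
gripper_width: 10.7
[516.50168796 194.80356674 132.13706649] [-3.14090726e+00  4.38293767e-04  1.31684647e+00] [ 0.22177194  0.98471598 -0.97167312] 10.739439225451855
```

View pics/w6.png

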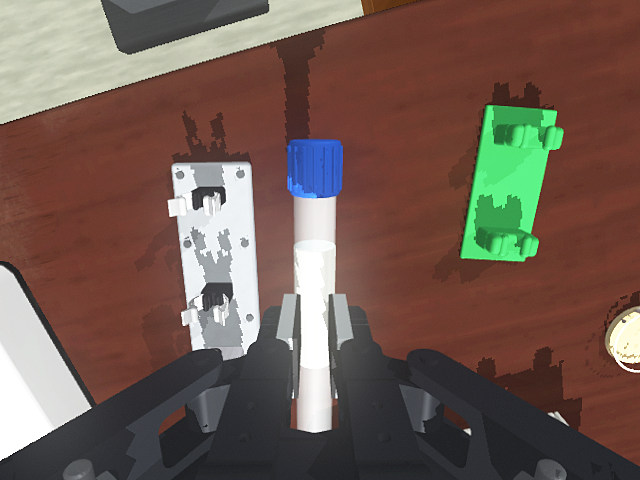

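View pics/c6.png

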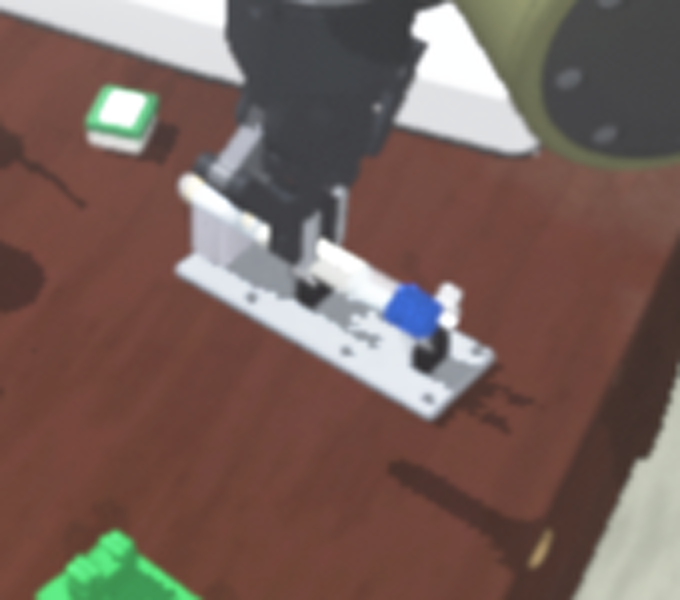

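```bash
python3 - <<'E'
from h import *
s=get_state();f=grab_frame("wrist");T=T_of(f,s);i=f["image"]
Rm=R.from_euler('xyz',s["orientation"]).as_matrix();p0=s["eef_pos"];print(p0,s["orientation"])
cv2.imwrite("pics/w6c.png",cv2.resize(i[150:360,150:280],None,fx=4,fy=2.8,interpolation=2))
g=cv2.cvtColor(i,cv2.COLOR_BGR2HSV)
L=[];Rr=[]
for r in list(range(172,190,3))+list(range(225,275,3)):
    w=(g[r,150:275,1]<70)&(g[r,150:275,2]>90)
    x=np.nonzero(w)[0]+150
    if len(x): L.append(onz(f,T,(x[0]-.5,r),8));Rr.append(onz(f,T,(x[-1]+.5,r),8))
for nm,A in(("L",L),("R",Rr)):
    A=np.array(A)[:,:2];vx,vy,x0,y0=cv2.fitLine(A.astype(np.float32),cv2.DIST_HUBER,0,.01,.01).ravel()
    if vx<0:vx,vy=-vx,-vy
    n=np.array([-vy,vx]);print(nm,"yaw",np.degrees(np.arctan2(vy,vx)),"lat of tcp",n@(p0[:2]-[x0,y0]))
for n,uv,z in(("cornL",(172,163),8),("cornR",(251,161),8),("h1",(180,175),8),("h2",(240,174),8),("h3",(187,243),8),("h4",(245,242),8),("h5",(250,317),8)):
    p=onz(f,T,uv,z);print(n,p.round(1),(Rm.T@(p-p0)).round(1))
E
```

```text
[516.54311573 194.89683201 132.30274939] [-3.14107571e+00  3.51749478e-04  1.31723799e+00]
L yaw -13.917727 lat of tcp 100.57153089203628
R yaw -13.803719 lat of tcp 44.287786787990385
cornL [442.  111.3   8. ] [-99.6 -51.1 124.4]
cornR [454.6 164.6   8. ] [-44.9 -52.3 124.3]
h1 [451.2 113.9   8. ] [-94.8 -42.9 124.4]
h2 [461.1 154.6   8. ] [-52.9 -43.5 124.3]
h3 [499.1 101.8   8. ] [-94.4   6.5 124.3]
h4 [509.  143.3   8. ] [-51.8   5.7 124.3]
h5 [567.9 128.8   8. ] [-51.1  66.3 124.3]
```

View pics/w6c.png

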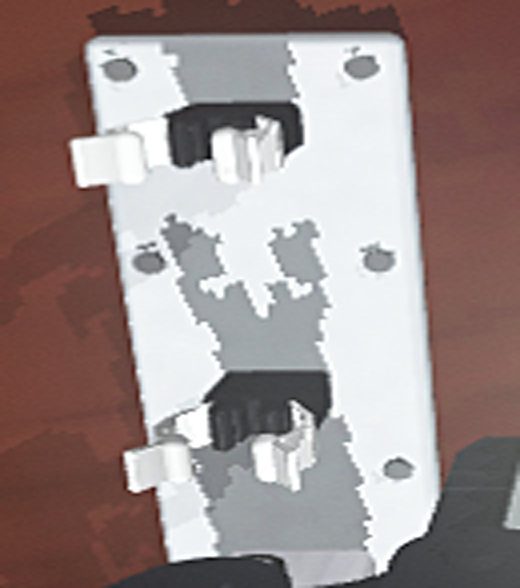

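```bash
python3 -m creep '[{"translation":[-20,-2,0],"roll":-0.2},{"translation":[-45,-4,0],"roll":-0.5},{"translation":[-65,-5,0],"roll":-0.5},{"translation":[-71,-5,0],"roll":-0.5},{"translation":[-71,-5,25],"roll":-0.5},{"translation":[-71,-5,45],"roll":-0.5},{"translation":[-71,-5,50],"roll":-0.5},{"translation":[-71,-5,50],"roll":-0.5},{"translation":[-71,-5,50],"roll":-0.5}]'
python3 - <<'E'
from h import *
s=get_state();f=grab_frame("wrist");cv2.imwrite("pics/w7.png",f["image"]);np.savez("w6.npz",p=s["eef_pos"],o=s["orientation"])
print(s["eef_pos"],s["orientation"],s["contact_force"],s["gripper_width"])
g=grab_frame("scene");cv2.imwrite("pics/c7.png",cv2.resize(g["image"][170:260,290:410],None,fx=6,fy=6,interpolation=2))
g=grab_frame("side");cv2.imwrite("pics/s7.png",cv2.resize(g["image"][230:350,190:330],None,fx=5,fy=5,interpolation=2))
E
```

```text
time: 8.28
eef_pos: [494.5, 126.9, 83.8]
orientation: [3.14, -0.001, 1.325]
contact_force: [0.0, 0.1, 0.0]
gripper_width: 10.9
[494.50458364 126.94650913  83.82855048] [ 3.14037889e+00 -9.83508942e-04  1.32531503e+00] [0.03509995 0.10166404 0.00740335] 10.934639169978995
```

View pics/w7.png

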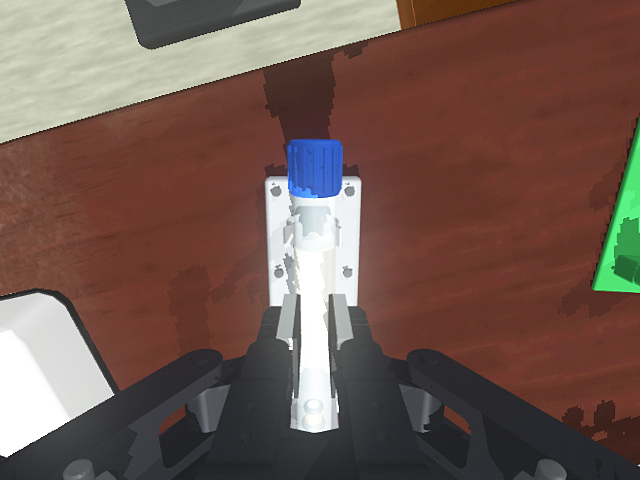

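View pics/c7.png

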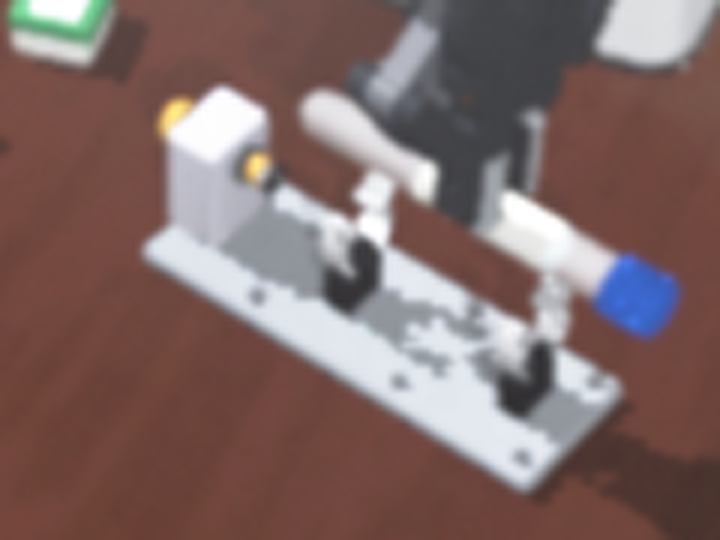

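View pics/s7.png

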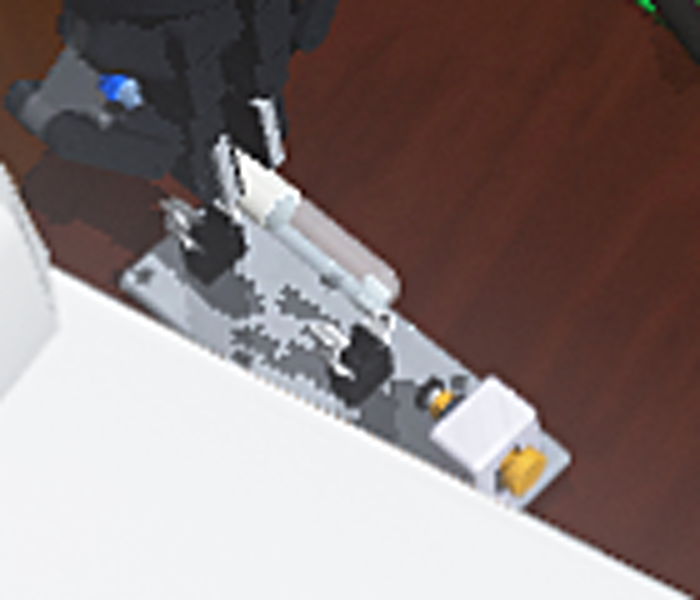

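```bash
python3 - <<'E'
from h import *
np.set_printoptions(suppress=True,precision=4)
s=get_state();f=grab_frame("wrist");print(f["tool_from_camera"]);T=np.array(f["tool_from_camera"])
i=f["image"]
print(f["camera_matrix"],f["k1"])
for d in(-60,0):
  for z in(-2,0): print(d,z,proj(f,T,np.array([0,d,z])))
g=cv2.cvtColor(i,cv2.COLOR_BGR2HSV)
m=cv2.inRange(g,(100,150,60),(125,255,255));m[:,:280]=0;m[:,350:]=0;m[210:]=0
for r in(150,160,170,180):
    x=np.nonzero(m[r])[0];print(r,x[0],x[-1])
x0=onz
for r in(205,230,250,270,290):
    w=(g[r,255:375,1]<70)&(g[r,255:375,2]>90);x=np.nonzero(w)[0]+255
    a=onz(f,T,(x[0]-.5,r),76);b=onz(f,T,(x[-1]+.5,r),76);print(r,x[0],x[-1],a[:2].round(1),b[:2].round(1),((a+b)/2)[:2].round(2))
E
```

```text
[[   1.       -0.0009   -0.001    -1.6522]
 [  -0.0011   -0.9576   -0.288   -74.9934]
 [  -0.0007    0.288    -0.9576 -145.9365]
 [   0.        0.        0.        1.    ]]
[[387.4284   0.     314.1999]
 [  0.     387.4284 242.8178]
 [  0.       0.       1.    ]] -0.03623202274621808
-60 -2 [318.3882 169.0877]
-60 0 [318.3288 168.5227]
0 -2 [317.7695 316.5167]
0 0 [317.7242 314.2664]
150 287 342
160 287 342
170 288 341
180 288 341
205 265 360 [-30.4 -31.2] [ 25.5 -31.3] [ -2.44 -31.22]
230 266 360 [-30.3 -16.2] [ 26.  -16.2] [ -2.15 -16.19]
250 267 359 [-30.1  -3.7] [25.8 -3.8] [-2.14 -3.74]
270 268 358 [-30.    9.1] [25.7  9.1] [-2.14  9.1 ]
290 269 358 [-29.8  22.4] [26.1 22.3] [-1.83 22.37]
```

```bash
python3 -m creep '[{"translation":[-0.9,0,5],"roll":-0.4},{"translation":[-0.9,0,15],"roll":-0.4},{"translation":[-0.9,0,24],"roll":-0.4},{"translation":[-0.9,0,26],"roll":-0.4},{"translation":[-0.9,0,26],"roll":-0.4},{"translation":[-0.9,0,26],"roll":-0.4}]'
python3 - <<'E'
from h import *
s=get_state();f=grab_frame("wrist");cv2.imwrite("pics/w8.png",f["image"])
print(s["eef_pos"],s["orientation"],s["contact_force"],s["gripper_width"])
g=grab_frame("scene");cv2.imwrite("pics/c8.png",cv2.resize(g["image"][170:260,290:410],None,fx=6,fy=6,interpolation=2))
E
```

```text
time: 9.22
eef_pos: [493.9, 125.9, 57.0]
orientation: [3.141, -0.0, 1.332]
contact_force: [-0.7, -0.5, -0.6]
gripper_width: 8.6
[493.94787807 125.8996276   57.038742  ] [ 3.14120988e+00 -3.64268842e-04  1.33216343e+00] [-0.69428924 -0.51608037 -0.58072674] 8.63507419232319
```

View pics/w8.png

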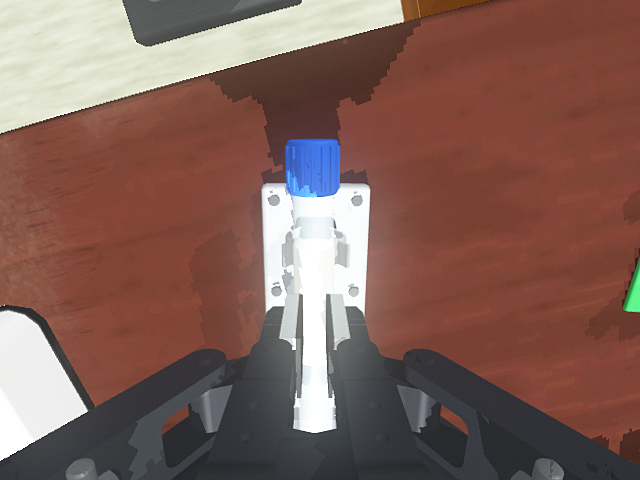

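View pics/c8.png

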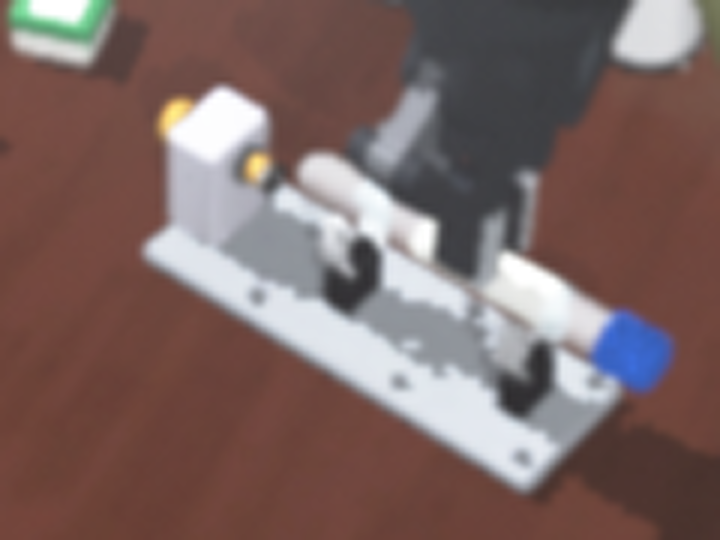

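```bash
python3 - <<'E'
from h import *
for n in("w4","w5","w6","w7","w8"):
    i=cv2.imread(f"pics/{n}.png");g=cv2.cvtColor(i,cv2.COLOR_BGR2HSV)
    m=cv2.inRange(g,(100,120,40),(128,255,255));m[:,:280]=0;m[:,350:]=0;m[210:]=0;m[:130]=0
    o=[]
    for r in(150,160,170,180):
        x=np.nonzero(m[r])[0];o.append((int(x[0]),int(x[-1])))
    y=np.nonzero(m[:,315])[0];print(n,o,y[0],y[-1])
s=get_state();print(s["gripper_width"],s["eef_pos"],s["contact_force"])
E
```

```text
w4 [(287, 342), (288, 342), (288, 342), (288, 341)] 139 197
w5 [(288, 342), (288, 341), (288, 341), (288, 341)] 139 197
w6 [(287, 342), (288, 342), (288, 341), (287, 341)] 139 197
w7 [(287, 342), (287, 342), (288, 342), (288, 341)] 139 197
w8 [(285, 339), (285, 339), (286, 339), (286, 339)] 139 194
8.906809272817625 [493.92674322 125.91795575  57.06801805] [ 0.59857464 -0.37331803 -0.42870997]
```

```bash
python3 -m creep '[{"translation":[0,0,1.5],"roll":0},{"translation":[0,0,3],"roll":0},{"translation":[0,0,4],"roll":0},{"translation":[0,0,4],"roll":0}]'; python3 -m creep '[{"translation":[0,0,1.5],"roll":0},{"translation":[0,0,3],"roll":0},{"translation":[0,0,4],"roll":0},{"translation":[0,0,4],"roll":0}]'
python3 - <<'E'
from h import *
s=get_state();f=grab_frame("wrist");cv2.imwrite("pics/w9.png",f["image"])
print(s["eef_pos"],s["orientation"],s["contact_force"],s["ft_torque"],s["gripper_width"])
g=grab_frame("scene");cv2.imwrite("pics/c9.png",cv2.resize(g["image"][170:260,290:410],None,fx=6,fy=6,interpolation=2))
E
```

```text
time: 9.82
eef_pos: [494.7, 126.1, 55.0]
orientation: [3.139, -0.001, 1.333]
contact_force: [-3.3, 0.3, 9.4]
gripper_width: 8.4
time: 10.32
eef_pos: [495.9, 126.1, 52.7]
orientation: [3.136, -0.002, 1.333]
contact_force: [-3.8, -0.2, 15.5]
gripper_width: 8.4
[495.85147471 126.14245669  52.72320425] [ 3.13618033e+00 -2.26463687e-03  1.33279986e+00] [-3.75193759 -0.19944879 15.48759169] [-0.36191181  1.10586455 -0.13126671] 8.431380243547071
```

View pics/w9.png

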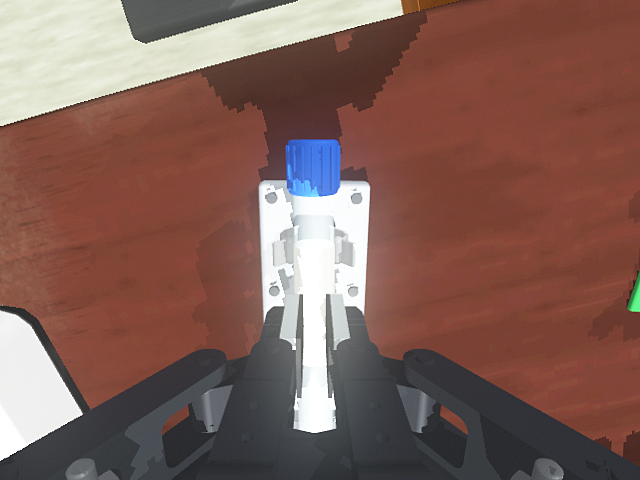

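View pics/c9.png

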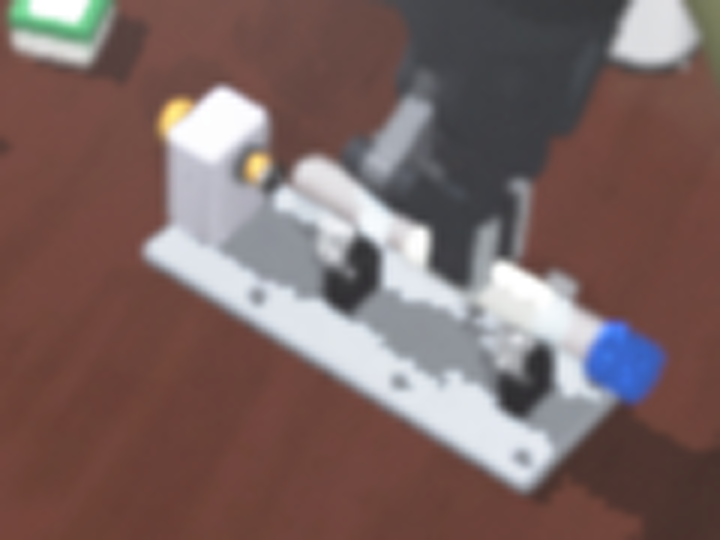

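```bash
python3 -m creep '[{"translation":[0,0,1],"roll":0},{"translation":[0,0,2],"roll":0},{"translation":[0,0,3],"roll":0},{"translation":[0,0,3],"roll":0}]'; python3 - <<'E'
from h import *
s=get_state();f=grab_frame("wrist");cv2.imwrite("pics/w10.png",f["image"])
print(s["eef_pos"],s["orientation"],s["contact_force"],s["ft_torque"],s["gripper_width"])
g=grab_frame("scene");cv2.imwrite("pics/c10.png",cv2.resize(g["image"][170:260,290:410],None,fx=6,fy=6,interpolation=2))
g=grab_frame("side");cv2.imwrite("pics/s10.png",cv2.resize(g["image"][230:350,190:330],None,fx=5,fy=5,interpolation=2))
E
```

```text
time: 10.92
eef_pos: [496.1, 126.1, 49.4]
orientation: [3.136, -0.002, 1.333]
contact_force: [-1.1, -1.6, 13.2]
gripper_width: 8.5
[496.08821847 126.11263762  49.41041868] [ 3.13574328e+00 -2.42580274e-03  1.33268179e+00] [-1.10416193 -1.55034891 13.17257023] [-0.42199008  0.22755135 -0.09676335] 8.467319209438731
```

View pics/c10.png

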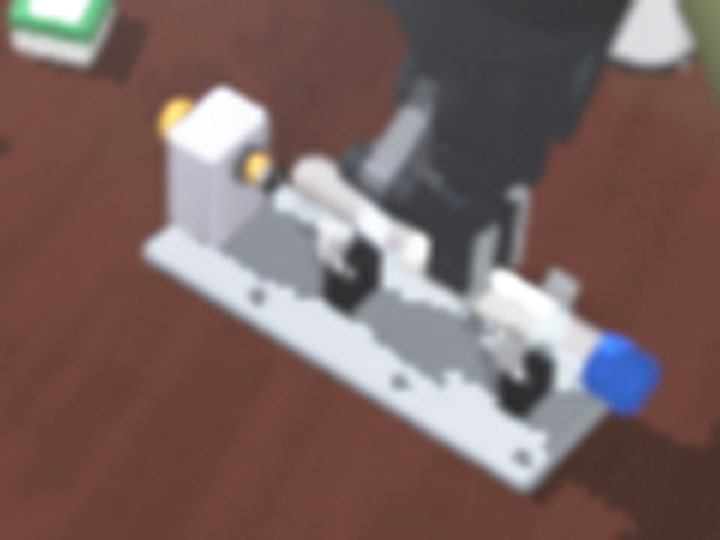

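View pics/s10.png

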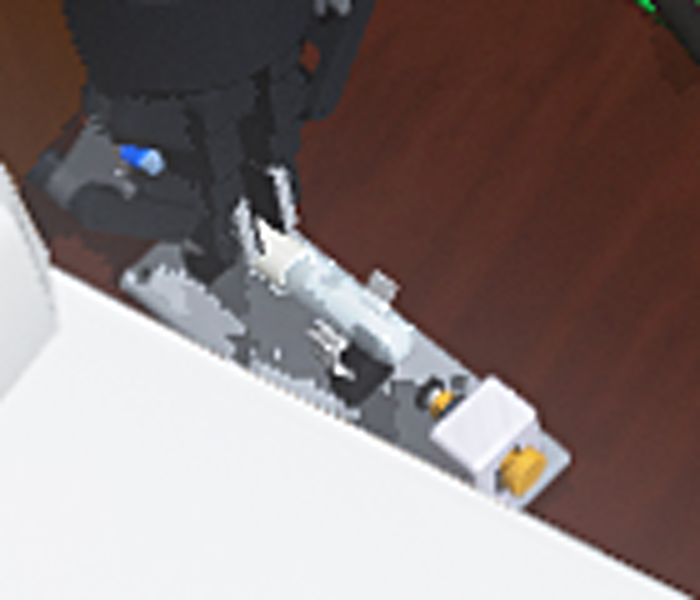

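```bash
python3 -m creep '[{"translation":[0,0,1],"roll":0},{"translation":[0,0,2],"roll":0},{"translation":[0,0,3],"roll":0},{"translation":[0,0,3],"roll":0}]'; python3 -m creep '[{"translation":[0,0,1],"roll":0},{"translation":[0,0,2],"roll":0},{"translation":[0,0,2],"roll":0}]';python3 - <<'E'
from h import *
s=get_state();f=grab_frame("wrist");cv2.imwrite("pics/w11.png",f["image"])
print(s["eef_pos"],s["orientation"],s["contact_force"],s["ft_torque"],s["gripper_width"])
g=grab_frame("scene");cv2.imwrite("pics/c11.png",cv2.resize(g["image"][170:260,290:410],None,fx=6,fy=6,interpolation=2))
g=grab_frame("side");cv2.imwrite("pics/s11.png",cv2.resize(g["image"][230:350,190:330],None,fx=5,fy=5,interpolation=2))
E
```

```text
time: 11.58
eef_pos: [495.7, 126.1, 46.1]
orientation: [3.137, -0.002, 1.333]
contact_force: [-1.7, -1.3, 12.6]
gripper_width: 0.2
time: 11.95
eef_pos: [495.8, 126.1, 45.8]
orientation: [3.136, -0.002, 1.333]
contact_force: [-7.4, -0.7, 22.3]
gripper_width: -0.5
[495.82788419 126.1243633   45.84794467] [ 3.13608208e+00 -1.94674136e-03  1.33325245e+00] [-7.38752163 -0.67278945 22.2897864 ] [-4.47445334e-01  2.80155249e+00  1.30102062e-03] -0.5009162647603947
```

View pics/c11.png

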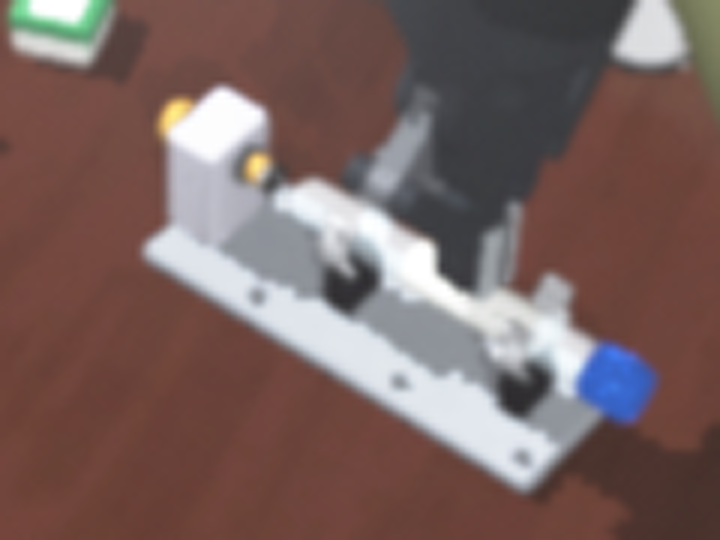

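View pics/s11.png

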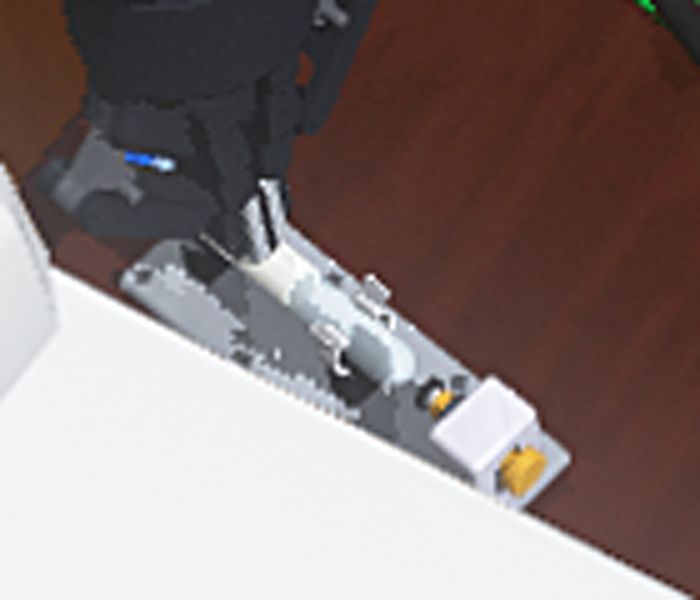

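View pics/w11.png

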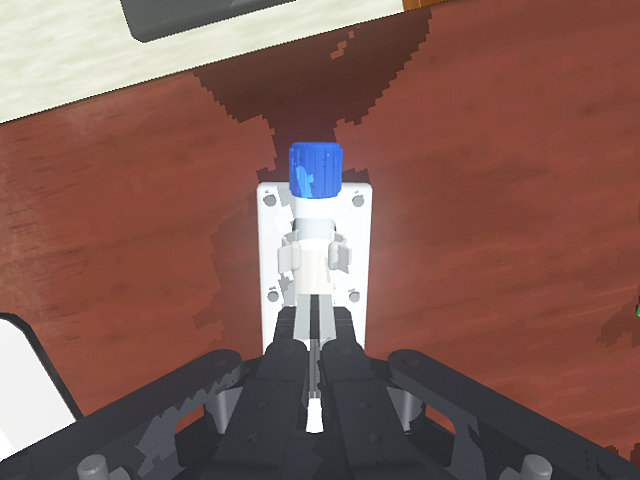

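```bash
python3 - <<'E'
from h import *
s=get_state();p0=s["eef_pos"];print(p0,s["gripper_width"],s["contact_force"])
g=grab_frame("side");G=T_of(g);f=grab_frame("scene");T=T_of(f);w=grab_frame("wrist");W=np.array(w["tool_from_camera"])
for z in(20,27,35,42,50,60,70): print(z,"side",((proj(g,G,np.array([*p0[:2],z]))-[190,230])*5).round(),"scene",((proj(f,T,np.array([*p0[:2],z]))-[290,170])*6).round())
for y in(-11,0,11):
  for z in(-20,0,19): print(y,z,proj(w,W,np.array([0,y,z])).round())
cv2.imwrite("pics/z11.png",cv2.resize(w["image"][270:450,200:430],None,fx=3.4,fy=3.3,interpolation=2))
E
```

```text
[495.83197414 126.11614498  45.85142053] -0.06659277841283644 [-7.85875241 -1.01298917 22.59167912]
20 side [260. 284.] scene [465. 342.]
27 side [257. 273.] scene [466. 328.]
35 side [254. 261.] scene [468. 312.]
42 side [252. 250.] scene [470. 298.]
50 side [249. 237.] scene [472. 281.]
60 side [245. 220.] scene [474. 260.]
70 side [241. 204.] scene [476. 239.]
-11 -20 [318. 312.]
-11 0 [318. 290.]
-11 19 [317. 273.]
0 -20 [318. 339.]
0 0 [318. 314.]
0 19 [317. 295.]
11 -20 [318. 365.]
11 0 [318. 338.]
11 19 [317. 317.]
```

View pics/z11.png

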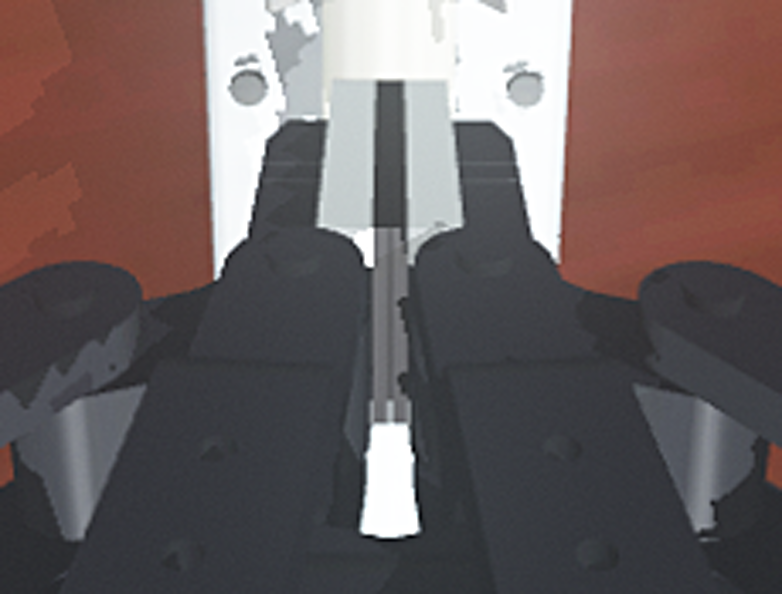

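```bash
python3 - <<'E'
from h import *
f=grab_frame("scene");T=T_of(f);i=f["image"]
cv2.imwrite("pics/z12.png",cv2.resize(i[185:215,320:375],None,fx=14,fy=14,interpolation=2))
g=grab_frame("side");cv2.imwrite("pics/z12s.png",cv2.resize(g["image"][275:335,235:310],None,fx=10,fy=10,interpolation=2))
E
```

```text
(no output)
```

View pics/z12.png

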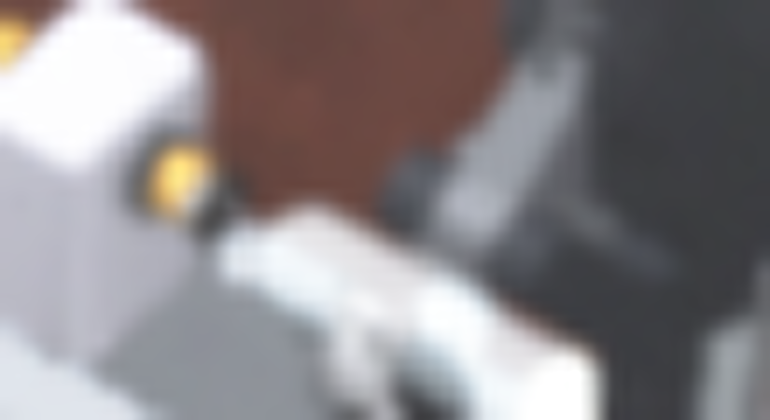

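View pics/z12s.png

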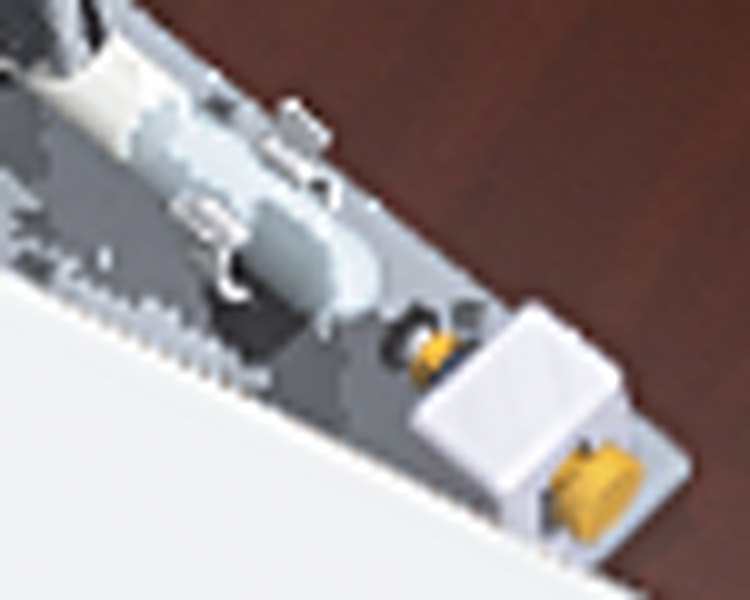

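```bash
python3 - <<'E'
from h import *
g=grab_frame("side");G=T_of(g);f=grab_frame("scene");T=T_of(f)
S=lambda x,y:(235+(x+.5)/10-.5,275+(y+.5)/10-.5)
C=lambda x,y:(320+(x+.5)/14-.5,185+(y+.5)/14-.5)
a=np.radians(-14);e=np.array([np.cos(a),np.sin(a)]);o=np.array([507.6,124.5])
for n,ff,TT,uv in(("foot s",g,G,S(365,290)),("tip s",g,G,S(393,330)),("stopface s(top edge,54)",g,G,S(470,360)),("foot c",f,T,C(225,250)),("tip c",f,T,C(222,212))):
    p=onz(ff,TT,uv,42);d=p[:2]-o;print(n,p.round(1),"hx",(e@d).round(1),"hy",(-e[1]*d[0]+e[0]*d[1]).round(1))
E
```

```text
foot s [564.1 111.7  42. ] hx 58.0 hy 1.2
tip s [571.9 107.5  42. ] hx 66.5 hy -1.0
stopface s(top edge,54) [585.6 108.5  42. ] hx 79.5 hy 3.4
foot c [572.7 111.7  42. ] hx 66.3 hy 3.3
tip c [576.2 105.   42. ] hx 71.3 hy -2.3
```

```bash
python3 -m creep '[{"translation":[0,0,-5],"roll":0},{"translation":[0,0,-15],"roll":0},{"translation":[0,0,-35],"roll":0},{"translation":[0,0,-55],"roll":0},{"translation":[0,0,-55],"roll":0}]'; python3 -m creep '[{"translation":[0,0,0],"roll":0},{"translation":[0,0,0],"roll":0},{"translation":[0,0,0],"roll":0}]' -0.2 80
python3 - <<'E'
from h import *
s=get_state();f=grab_frame("wrist");cv2.imwrite("pics/w13.png",f["image"])
print(s["eef_pos"],s["orientation"],s["contact_force"],s["gripper_width"])
g=grab_frame("scene");cv2.imwrite("pics/c13.png",cv2.resize(g["image"][170:260,290:410],None,fx=6,fy=6,interpolation=2))
g=grab_frame("side");cv2.imwrite("pics/s13.png",cv2.resize(g["image"][230:350,190:330],None,fx=5,fy=5,interpolation=2))
E
```

```text
time: 13.08
eef_pos: [494.5, 126.2, 97.3]
orientation: [3.14, -0.002, 1.332]
contact_force: [0.3, 0.7, -1.1]
gripper_width: -0.1
time: 13.45
eef_pos: [493.4, 125.6, 95.0]
orientation: [-3.141, 0.001, 1.332]
contact_force: [-0.9, 0.5, 0.4]
gripper_width: 51.2
[493.44022119 125.63948893  94.99365511] [-3.14067895e+00  7.43002989e-04  1.33209385e+00] [-0.85752666  0.5330624   0.44965894] 51.18171281853049
```

View pics/w13.png

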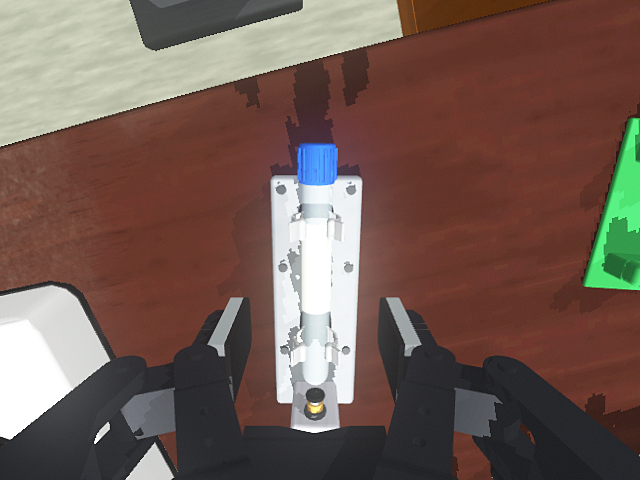

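View pics/c13.png

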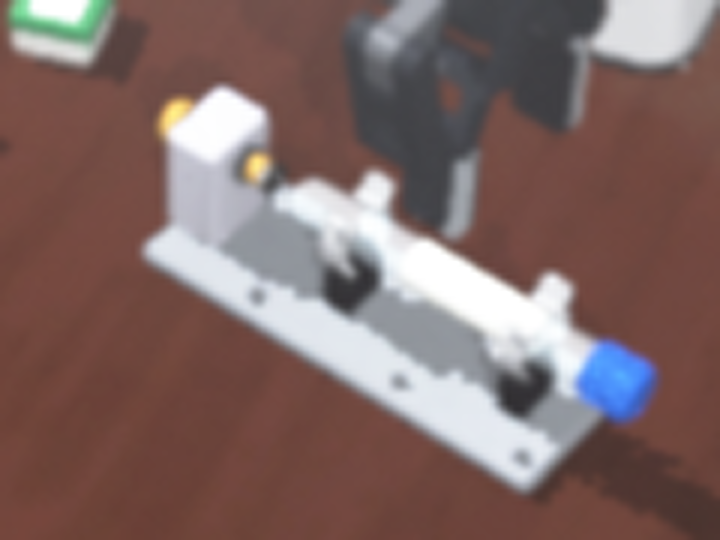

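View pics/s13.png

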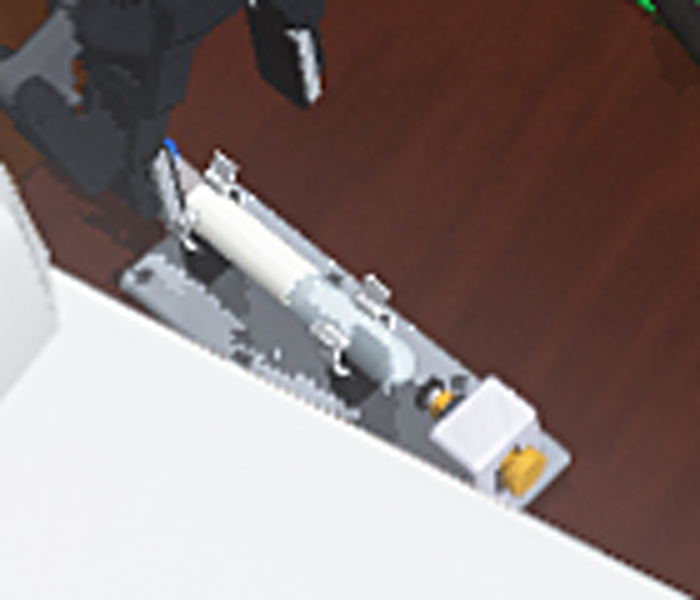

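```bash
python3 - <<'E'
from h import *
s=get_state();w=grab_frame("wrist");W=np.array(w["tool_from_camera"]);p0=s["eef_pos"];print(p0,s["orientation"],s["contact_force"])
dz=p0[2]-42
for n,uv,h in(("capend",(318,144),dz),("capfront",(318,184),dz-9),("bandA",(317,218),dz-8),("bandB",(315.5,314),dz-8),("foot",(315,384.5),dz),("tip",(315,389),dz),("nearclip",(317,225),dz-10),("farclip",(315.5,345),dz-10),("plate near",(317,176),p0[2]-8),("stoptopface",(315,381),dz)):
    print(n,onz(w,W,uv,h).round(1))
cv2.imwrite("pics/z13.png",cv2.resize(w["image"][330:430,270:360],None,fx=6,fy=6,interpolation=2))
i=w["image"]
print([tuple(map(int,p)) for p in i[376:400,315]])
E
```

```text
[493.64048499 125.75122877  95.45613808] [-3.14124640e+00  2.74011040e-04  1.33215103e+00] [-0.07237735 -0.41153123  0.08381525]
capend [  0.4 -66.7  53.5]
capfront [  0.4 -47.9  44.5]
bandA [ -0.  -30.6  45.5]
bandB [-0.7 23.2 45.5]
foot [-0.9 74.8 53.5]
tip [-0.8 78.  53.5]
nearclip [ -0.  -27.4  43.5]
farclip [-0.7 41.3 43.5]
plate near [  0.2 -46.6  87.5]
stoptopface [-0.9 72.3 53.5]
[(250, 249, 244), (250, 249, 245), (250, 249, 245), (251, 250, 245), (251, 250, 246), (252, 251, 248), (254, 253, 250), (255, 254, 251), (235, 232, 223), (183, 177, 175), (159, 154, 152), (70, 68, 67), (62, 63, 62), (70, 70, 68), (69, 68, 67), (70, 69, 68), (67, 67, 67), (70, 70, 68), (69, 67, 65), (67, 67, 66), (67, 65, 66), (65, 65, 64), (69, 69, 69), (76, 77, 77)]
```

View pics/z13.png

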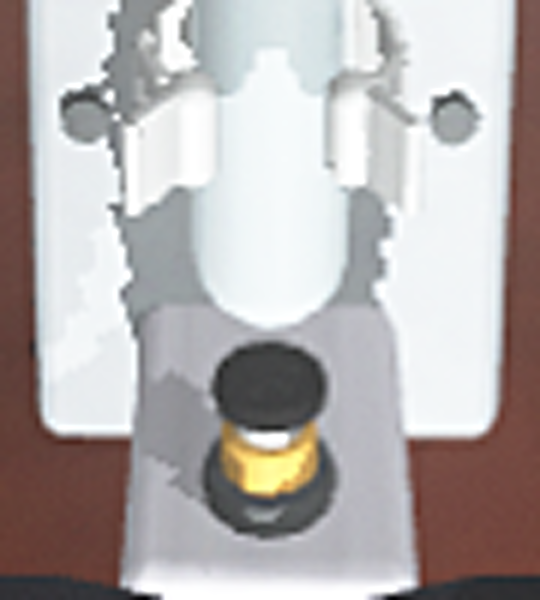

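```bash
python3 -m creep '[{"translation":[-0.3,3,20],"roll":0},{"translation":[-0.3,3,40],"roll":0},{"translation":[-0.3,3,50],"roll":0},{"translation":[-0.3,3,50],"roll":0}]';  python3 -m creep '[{"translation":[0,0,3],"roll":0},{"translation":[0,0,6],"roll":0},{"translation":[0,0,10],"roll":0},{"translation":[0,0,10],"roll":0}]'
python3 - <<'E'
from h import *
s=get_state();print(s["eef_pos"],s["contact_force"])
f=grab_frame("wrist");cv2.imwrite("pics/w14.png",f["image"])
g=grab_frame("scene");cv2.imwrite("pics/c14.png",cv2.resize(g["image"][170:260,290:410],None,fx=6,fy=6,interpolation=2))
g=grab_frame("side");cv2.imwrite("pics/s14.png",cv2.resize(g["image"][230:350,190:330],None,fx=5,fy=5,interpolation=2))
E
```

```text
time: 14.15
eef_pos: [496.3, 124.6, 45.2]
orientation: [-3.141, 0.001, 1.332]
contact_force: [0.1, 0.0, 0.3]
gripper_width: 51.1
time: 14.65
eef_pos: [496.4, 124.7, 35.4]
orientation: [-3.141, 0.0, 1.332]
contact_force: [-0.3, 0.2, -0.6]
gripper_width: 51.2
[496.3597476  124.7062361   35.35048672] [-0.30490953  0.15434121 -0.59756477]
```

View pics/c14.png

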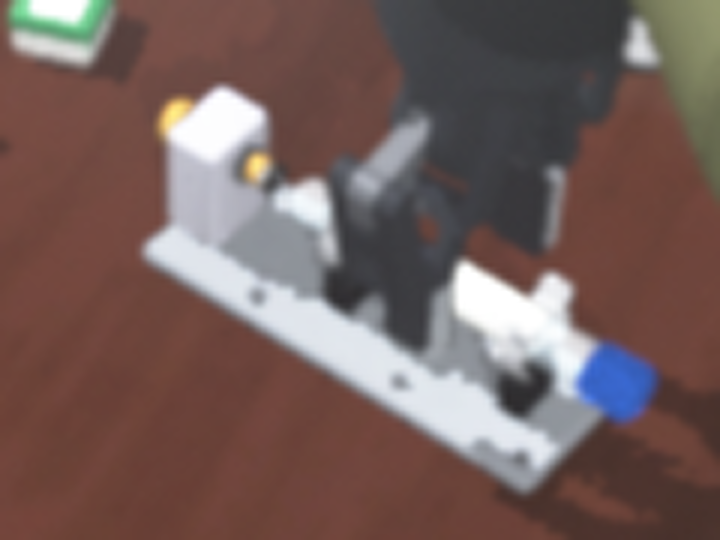

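View pics/s14.png

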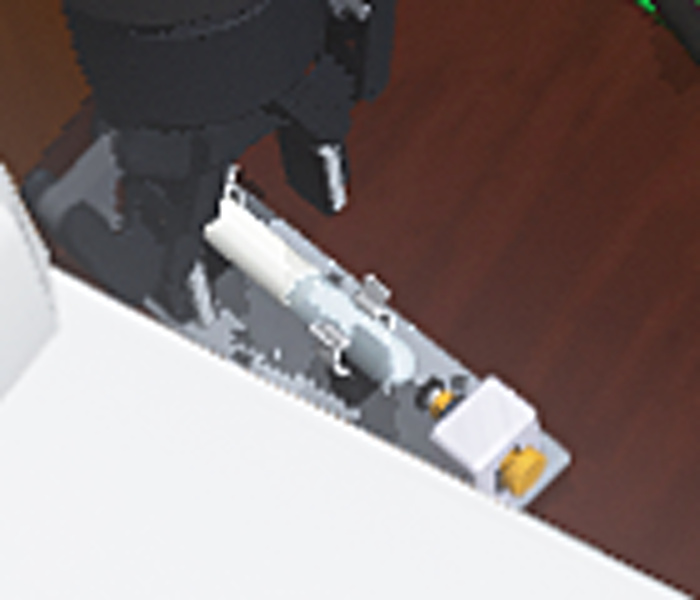

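```bash
python3 - <<'E'
from h import *
s=get_state();p0=s["eef_pos"];Rm=R.from_euler('xyz',s["orientation"]).as_matrix()
f=grab_frame("scene");T=T_of(f);g=grab_frame("side");G=T_of(g)
for t in(-20,-10,0,10,19):
  print(t,[((proj(f,T,p0+Rm@np.array([26,y,t]))-[290,170])*6).round().tolist() for y in(-11,11)],[((proj(g,G,p0+Rm@np.array([x,11,t]))-[190,230])*5).round().tolist() for x in(-26,26)])
E
```

```text
-20 [[452.0, 329.0], [397.0, 296.0]] [[211.0, 301.0], [326.0, 200.0]]
-10 [[450.0, 349.0], [395.0, 317.0]] [[216.0, 317.0], [329.0, 217.0]]
0 [[448.0, 369.0], [394.0, 337.0]] [[220.0, 333.0], [332.0, 233.0]]
10 [[446.0, 389.0], [392.0, 357.0]] [[224.0, 348.0], [335.0, 249.0]]
19 [[444.0, 407.0], [390.0, 375.0]] [[227.0, 362.0], [338.0, 263.0]]
```

```bash
python3 -m creep '[{"translation":[0,0,3],"roll":0},{"translation":[0,0,6],"roll":0},{"translation":[0,0,9],"roll":0},{"translation":[0,0,9],"roll":0}]';  python3 -m creep '[{"translation":[0,0,2],"roll":0},{"translation":[0,0,4],"roll":0},{"translation":[0,0,6],"roll":0},{"translation":[0,0,8],"roll":0},{"translation":[0,0,8],"roll":0}]'
python3 - <<'E'
from h import *
s=get_state();print(s["eef_pos"],s["contact_force"])
f=grab_frame("wrist");cv2.imwrite("pics/w15.png",f["image"])
g=grab_frame("scene");cv2.imwrite("pics/c15.png",cv2.resize(g["image"][170:260,290:410],None,fx=6,fy=6,interpolation=2))
E
```

```text
time: 15.4
eef_pos: [496.4, 124.7, 26.3]
orientation: [-3.141, 0.0, 1.332]
contact_force: [-0.8, -0.2, 0.4]
gripper_width: 51.3
time: 16.02
eef_pos: [496.5, 124.7, 18.5]
orientation: [-3.141, 0.0, 1.332]
contact_force: [-0.6, -0.2, -0.2]
gripper_width: 51.2
[496.45599237 124.74499364  18.48187999] [-0.63315672 -0.15906191 -0.22843822]
```

View pics/c15.png

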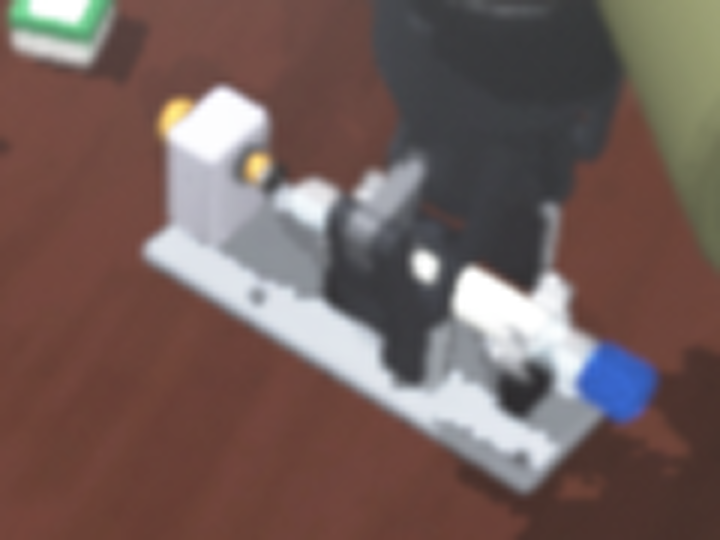

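View pics/w15.png

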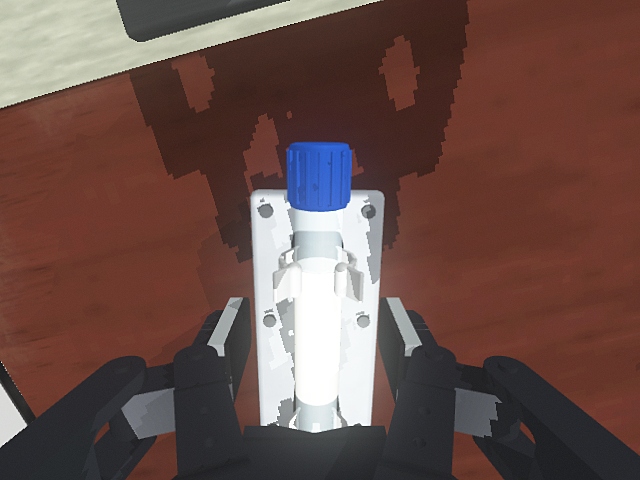

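```bash
python3 -m creep '[{"translation":[0,0,0],"roll":0},{"translation":[0,0,0],"roll":0},{"translation":[0,0,0],"roll":0},{"translation":[0,0,0],"roll":0},{"translation":[0,0,0],"roll":0},{"translation":[0,0,0],"roll":0}]' 1 50
python3 - <<'E'
from h import *
s=get_state();print(s["eef_pos"],s["contact_force"],s["ft_torque"],s["gripper_width"])
f=grab_frame("wrist");cv2.imwrite("pics/w16.png",f["image"])
g=grab_frame("scene");cv2.imwrite("pics/c16.png",cv2.resize(g["image"][170:260,290:410],None,fx=6,fy=6,interpolation=2))
E
```

```text
time: 16.88
eef_pos: [496.9, 125.4, 19.0]
orientation: [3.141, -0.001, 1.332]
contact_force: [-0.2, 5.6, 2.0]
gripper_width: 14.3
[496.86500189 125.4358701   18.99951449] [-0.15029355  5.62118756  2.03543957] [ 1.75017156  0.03107447 -0.01031633] 14.305040577626462
```

View pics/c16.png

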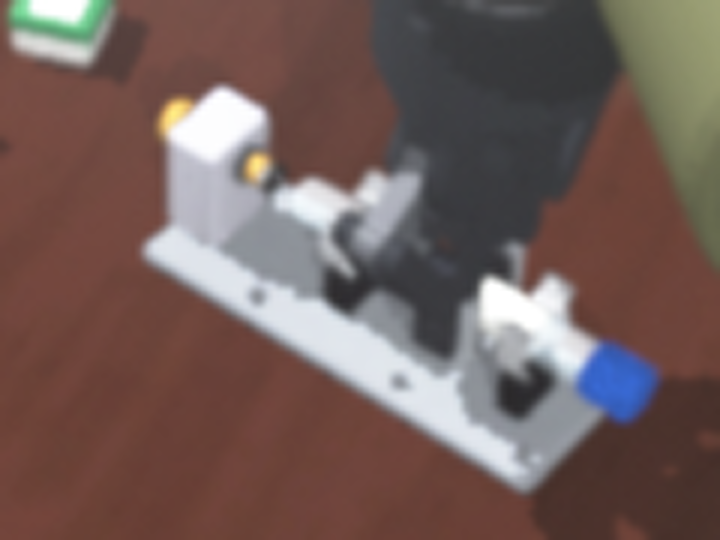

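View pics/w16.png

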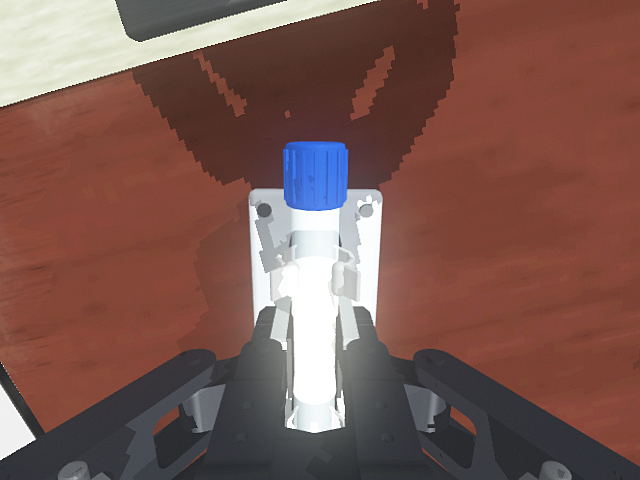

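```bash
cat > r.py <<'E'
from h import *
s=get_state();y=s["orientation"][2];e=np.array([np.sin(y),-np.cos(y)])
print("t %.2f along pos %.2f f %.2f | z %.1f lat f %.1f fz %.1f w %.1f"%(s["time"],e@s["eef_pos"][:2],e@s["contact_force"][:2],s["eef_pos"][2],np.array([np.cos(y),np.sin(y)])@s["contact_force"][:2],s["contact_force"][2],s["gripper_width"]))
E
python3 r.py
python3 -m creep '[{"translation":[0.5,0.5,0],"roll":0},{"translation":[0.5,1,0],"roll":0},{"translation":[0.5,1,0],"roll":0}]'>/dev/null; python3 r.py
python3 -m creep '[{"translation":[0,0.5,0],"roll":0},{"translation":[0,1,0],"roll":0},{"translation":[0,1,0],"roll":0}]'>/dev/null; python3 r.py
python3 -m creep '[{"translation":[0,0.5,0],"roll":0},{"translation":[0,1,0],"roll":0},{"translation":[0,1,0],"roll":0}]'>/dev/null; python3 r.py
```

```text
t 16.98 along pos 453.20 f -1.26 | z 19.0 lat f 5.7 fz 0.9 w 14.1
t 17.35 along pos 453.25 f -7.58 | z 18.9 lat f 3.9 fz 4.9 w 14.2
t 17.73 along pos 453.79 f -9.13 | z 18.9 lat f 2.8 fz 7.3 w 14.5
t 18.10 along pos 454.87 f -8.74 | z 19.0 lat f 4.8 fz 7.3 w 14.5
```

```bash
for k in 1; do
python3 -m creep '[{"translation":[0,0.5,0],"roll":0},{"translation":[0,1,0],"roll":0},{"translation":[0,1,0],"roll":0}]'>/dev/null; python3 r.py
python3 -m creep '[{"translation":[0,0.5,0],"roll":0},{"translation":[0,1,0],"roll":0},{"translation":[0,1,0],"roll":0}]'>/dev/null; python3 r.py
done
python3 - <<'E'
from h import *
g=grab_frame("side");cv2.imwrite("pics/z17s.png",cv2.resize(g["image"][275:335,235:310],None,fx=10,fy=10,interpolation=2))
E
```

```text
t 18.48 along pos 455.87 f -9.79 | z 18.9 lat f 3.0 fz 7.4 w 14.3
t 18.85 along pos 456.84 f -9.64 | z 18.9 lat f 3.6 fz 6.9 w 14.6
```

View pics/z17s.png

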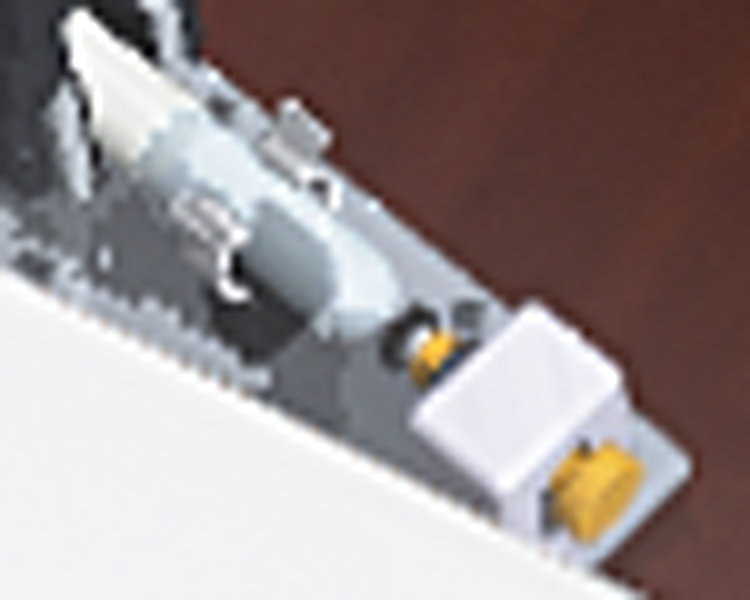

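The side crop shows the round end at about (400,310), almost on the black tip at (395,330). From here I use 0.5 mm steps.

```bash

python3 -m creep '[{"translation":[0,0.5,0],"roll":0},{"translation":[0,0.5,0],"roll":0}]'>/dev/null; python3 r.py
python3 -m creep '[{"translation":[0,0.5,0],"roll":0},{"translation":[0,0.5,0],"roll":0}]'>/dev/null; python3 r.py
python3 -m creep '[{"translation":[0,0.5,0],"roll":0},{"translation":[0,0.5,0],"roll":0}]'>/dev/null; python3 r.py
python3 - <<'E'
from h import *
g=grab_frame("side");cv2.imwrite("pics/z18s.png",cv2.resize(g["image"][275:335,235:310],None,fx=10,fy=10,interpolation=2))
E
```

```text
t 19.15 along pos 457.37 f -9.51 | z 18.9 lat f 4.1 fz 6.3 w 14.6
t 19.40 along pos 457.87 f -9.95 | z 18.9 lat f 3.8 fz 7.2 w 14.4
t 19.65 along pos 458.34 f -9.79 | z 18.9 lat f 3.1 fz 7.1 w 14.6
```

View pics/z18s.png

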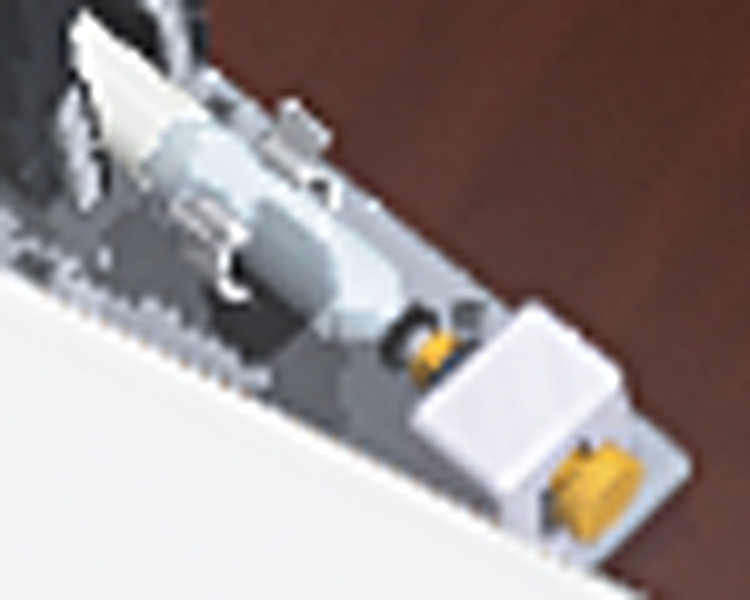

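```bash

python3 -m creep '[{"translation":[0,0.5,0],"roll":0},{"translation":[0,0.5,0],"roll":0}]'>/dev/null; python3 r.py
python3 -m creep '[{"translation":[0,0.5,0],"roll":0},{"translation":[0,0.5,0],"roll":0}]'>/dev/null; python3 r.py
```

```text
t 19.95 along pos 458.86 f -8.61 | z 18.9 lat f 3.7 fz 8.2 w 14.3
t 20.20 along pos 459.33 f -9.36 | z 18.9 lat f 3.2 fz 7.4 w 14.5
```

```bash

python3 -m creep '[{"translation":[0,0.5,0],"roll":0},{"translation":[0,0.5,0],"roll":0}]'>/dev/null; python3 r.py
python3 -m creep '[{"translation":[0,0.5,0],"roll":0},{"translation":[0,0.5,0],"roll":0}]'>/dev/null; python3 r.py
python3 - <<'E'
from h import *
g=grab_frame("side");cv2.imwrite("pics/z19s.png",cv2.resize(g["image"][275:335,235:310],None,fx=10,fy=10,interpolation=2))
E
```

```text
t 20.45 along pos 459.86 f -8.58 | z 18.9 lat f 3.6 fz 7.2 w 14.4
t 20.70 along pos 460.37 f -9.50 | z 19.0 lat f 4.1 fz 6.9 w 14.6
```

View pics/z19s.png

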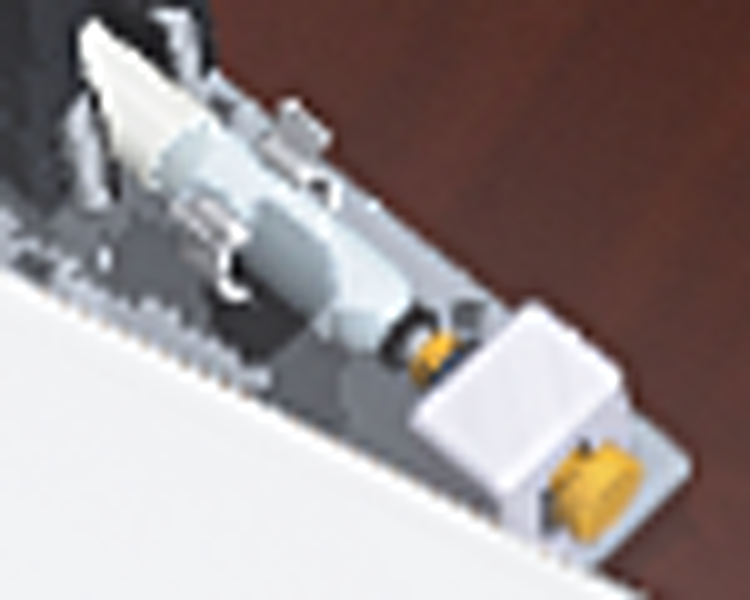

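```bash

python3 -m creep '[{"translation":[0,0.5,0],"roll":0},{"translation":[0,0.5,0],"roll":0}]'>/dev/null; python3 r.py
python3 -m creep '[{"translation":[0,0.5,0],"roll":0},{"translation":[0,0.5,0],"roll":0}]'>/dev/null; python3 r.py
```

```text
t 21.00 along pos 460.84 f -9.13 | z 18.9 lat f 4.1 fz 6.7 w 14.3
t 21.25 along pos 461.13 f -10.84 | z 18.9 lat f 3.7 fz 7.8 w 14.5
```

```bash

python3 -m creep '[{"translation":[0,0.5,0],"roll":0},{"translation":[0,0.5,0],"roll":0}]'>/dev/null; python3 r.py
python3 - <<'E'
from h import *
g=grab_frame("side");cv2.imwrite("pics/z20s.png",cv2.resize(g["image"][275:335,235:310],None,fx=10,fy=10,interpolation=2))
E
```

```text
t 21.50 along pos 461.47 f -12.14 | z 18.9 lat f 3.4 fz 8.4 w 14.4
```

View pics/z20s.png

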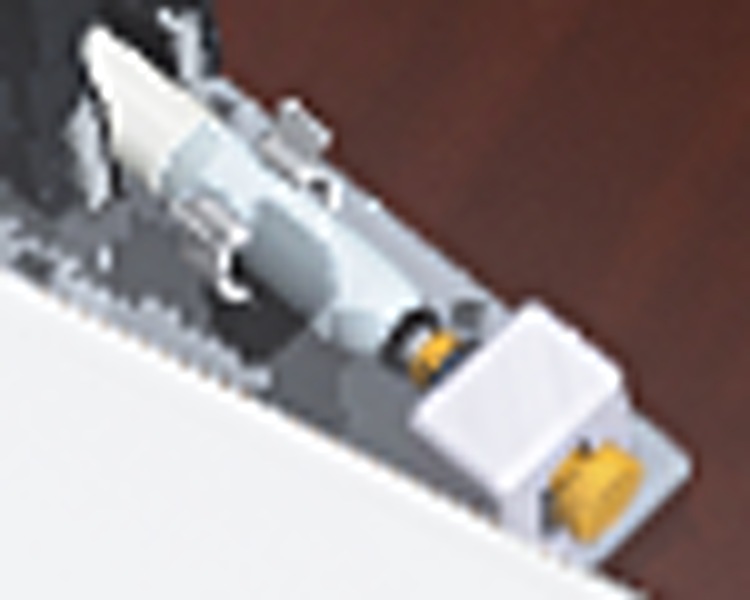

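```bash

python3 -m creep '[{"translation":[0.3,-0.5,-0.4],"roll":0},{"translation":[0.5,-1.2,-0.8],"roll":0},{"translation":[0.5,-1.2,-0.8],"roll":0}]'>/dev/null; python3 r.py
```

```text
t 21.93 along pos 461.29 f -3.53 | z 19.0 lat f 2.4 fz -1.4 w 14.3
```

```bash

python3 -m creep '[{"translation":[0,0,0],"roll":0},{"translation":[0,0,0],"roll":0},{"translation":[0,0,0],"roll":0},{"translation":[0,0,0],"roll":0}]' -0.2 20; python3 r.py
python3 -m creep '[{"translation":[0,0,-10],"roll":0},{"translation":[0,0,-25],"roll":0},{"translation":[0,0,-45],"roll":0},{"translation":[0,0,-75],"roll":0},{"translation":[0,0,-75],"roll":0},{"translation":[0,0,-75],"roll":0}]'
python3 - <<'E'
from h import *
s=get_state();w=grab_frame("wrist");W=np.array(w["tool_from_camera"]);p0=s["eef_pos"]
cv2.imwrite("pics/w21.png",w["image"])
cv2.imwrite("pics/z21.png",cv2.resize(w["image"][320:430,260:370],None,fx=5,fy=5,interpolation=2))
g=grab_frame("side");cv2.imwrite("pics/z21s.png",cv2.resize(g["image"][275:335,235:310],None,fx=10,fy=10,interpolation=2))
g=grab_frame("scene");cv2.imwrite("pics/c21.png",g["image"])
E
```

```text
time: 22.42
eef_pos: [505.4, 123.5, 19.5]
orientation: [3.142, 0.0, 1.332]
contact_force: [-0.8, -1.2, -0.4]
gripper_width: 51.4
t 22.43 along pos 461.86 f -0.52 | z 19.5 lat f -1.3 fz -0.4 w 51.4
time: 23.18
eef_pos: [505.4, 123.8, 94.9]
orientation: [3.141, -0.001, 1.332]
contact_force: [-0.2, 0.1, 0.1]
gripper_width: 51.1
```

View pics/w21.png

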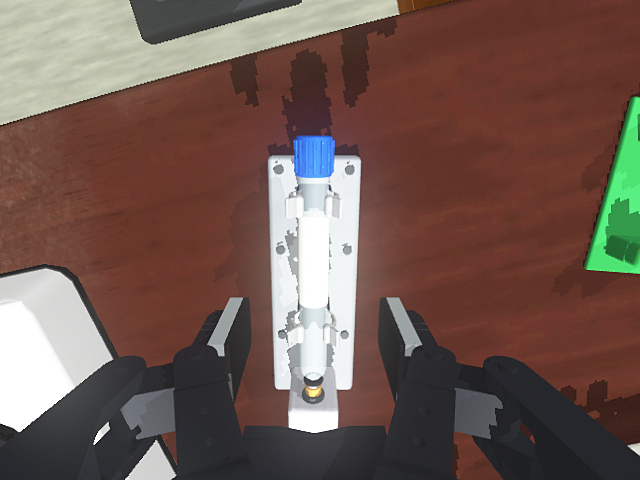

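View pics/z21.png

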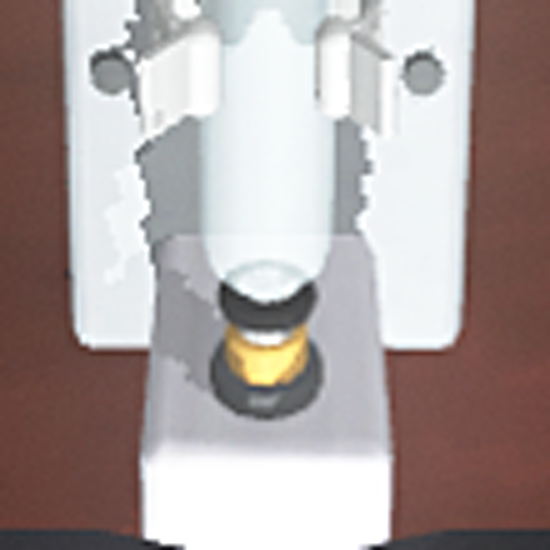

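View pics/z21s.png

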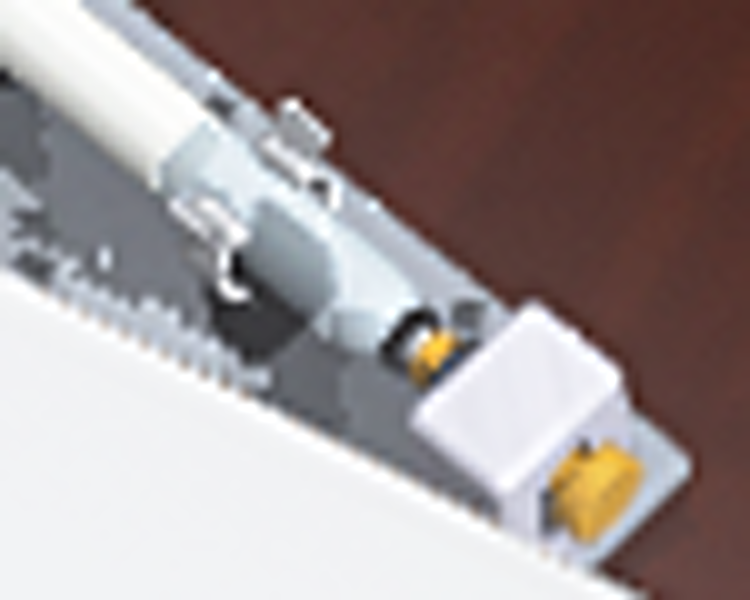

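View pics/c21.png

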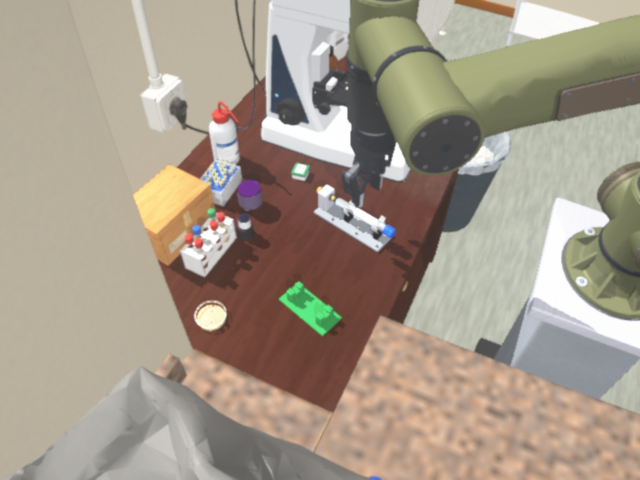

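```bash
python3 -c "
from station import *
print(finish_job())"
```

```text
the job is handed in; nothing more can be done
None
```

The tube is lying in both clips with its round end against the sprung pin. I handed the job in at about 23 s, with the gripper open and raised clear.

- **First grip:** I took the tube from the cradle and carried it to the holder. The fingertips turned out to reach about 20 mm less far than the description says, so I held the glass only near its top.
- **Pressing in:** The tube went down with about 10 to 15 N. At the final snap it slipped out of the pads, and the closed fingertips pressed on top of it with a peak of about 22 N. That is a little above the 10 to 18 N stated for the clips. The pictures then showed the tube in both clips and still about 6 mm short of the pin.
- **Sliding:** I gripped again about 25 mm deeper and slid the tube in steps of 1 mm and then 0.5 mm, against a steady 9 to 10 N. After about 8 mm the force rose to about 12 N, so the pin was pressed with roughly 3 N. I backed the arm off to unload it, opened the gripper and lifted.

**Last checks:** The wrist picture shows the glass round end on the rubber tip, and the side picture matches the one taken at contact. The wrist force read about zero, and the bystanders were not approached. I inferred that the tube still bears on the pin after release from the unchanged side picture, because I did not measure the force again after letting go.

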